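# Load the glaze-spraying drum

## Task

Get the spraying drum ready: press every loose clay test bar straight down past the sprung jaws into the clip at the top of the drum until it is fully home in both forks, and after each bar push the drum on by one position (its top moving away from the robot) so that the next empty clip comes to the top; leave no clip empty between bars, and finish with an empty clip on top. When all the bars are clipped in, slide the glaze pan along its mat, without lifting or tipping it, from the white ring where it waits to the centre of the other ring, the one nearer the drum, and leave the other things on the table where they are.

Things in the scene. Friction and masses are not known exactly. Their poses are not given: they have to be found in the camera images.
- bar_1: clay test bar, terracotta, a white band near each end: round, 16 mm thick, 150 mm long, with a square waist 24 x 24 mm, 58 mm long, in the middle, by which to grip it; 85 g. Origin at its centre, long axis y; it lies on a flat of its waist, centre 12 mm up. None if absent
- bar_2: clay test bar, terracotta, a white band near each end: round, 16 mm thick, 150 mm long, with a square waist 24 x 24 mm, 58 mm long, in the middle, by which to grip it; 85 g. Origin at its centre, long axis y; it lies on a flat of its waist, centre 12 mm up. None if absent
- bar_3: clay test bar, terracotta, a white band near each end: round, 16 mm thick, 150 mm long, with a square waist 24 x 24 mm, 58 mm long, in the middle, by which to grip it; 85 g. Origin at its centre, long axis y; it lies on a flat of its waist, centre 12 mm up. None if absent
- bar_4: clay test bar, terracotta, a white band near each end: round, 16 mm thick, 150 mm long, with a square waist 24 x 24 mm, 58 mm long, in the middle, by which to grip it; 85 g. Origin at its centre, long axis y; it lies on a flat of its waist, centre 12 mm up. None if absent
- stand: drum stand, fixed: dark foot plate 170 mm (x) by 250 mm (y -145 to +105), 10 mm thick, and a grey pedestal 75 x 30 mm, 175 mm high, at y = -108, that carries the drum. Origin on the table under the drum's middle; z up; the drum's axis runs along y (pedestal to pegs), 135 mm above the table
- drum (a joint): angle (rad) of the drum about its axis; 0 at the start, grows as its top moves to the stand's +x, away from the robot; range -0.6 to 5.6, turns both ways. Sprung detents every 72 degrees: 0, 1.257, 2.513, 3.770, 5.027; it pulls itself into the nearest (up to 0.45 N m; let go past about 0.75 it runs on to 1.257). The bars' weight may hold it 0.05 rad off
- next_peg (a point): point fixed to the stand: middle of the free length of the peg to push next, when the drum is in a detent (robot's side, 36 degrees before the top). Five steel pegs, 12 mm thick, 58 mm from the axis, each halfway between two clips, stick out 42 mm along the stand's +y from the index plate. Push with shut fingers to the stand's +x, over the top; up to 10 N
- clip_0 (a point): Clip 0 is on top when the drum reads 0. Seat of a clip on the drum: the centre of a bar that is fully home, 75 mm from the drum's axis; moves with the drum. y along the axis, z outward (up when on top), x in the direction of turning
- clip_1 (a point): As clip_0; on top when the drum reads 1.257. Each clip is two forks 10 mm wide at y = -41 and +41 mm with 72 mm free between them for the waist and the fingers (7 mm play each way); the bar's round ends lie in the forks
- clip_2 (a point): As clip_0; on top when the drum reads 2.513. Each fork has a fixed prong on its -x side and a sprung hinged jaw on its +x side whose nose closes over the bar; both flare to a mouth about 30 mm wide, 26 mm above the seat
- clip_3 (a point): As clip_0; on top when the drum reads 3.770. A bar resting on shut jaws stands about 19 mm above the seat; pressing it in past the noses takes 5 to 20 N in all; then the jaws snap over it and hold it, also upside down
- clip_4 (a point): As clip_0; on top when the drum reads 5.027. The top clip's seat is 210 mm above the table
- place_1 (a point): point fixed to the stand: seat of the clip that has gone 1 x 72 degrees past the top (far side, upper)
- place_2 (a point): point fixed to the stand: seat of the clip that has gone 2 x 72 degrees past the top (far side, below)
- place_3 (a point): point fixed to the stand: seat of the clip that has gone 3 x 72 degrees past the top (robot's side, below)
- place_4 (a point): point fixed to the stand: seat of the clip that has gone 4 x 72 degrees past the top (robot's side, upper)
- glaze_pot: low brown-grey clay pan for glaze, round and open, 134 mm wide, 75 mm high, 6 mm wall, about 0.4 to 0.65 kg. Origin under the centre of its foot, z up. A round stub handle, 20 mm thick with a 24 mm knob at the end, sticks out level along its -x: from 65 to 123 mm from the centre, its axis 52 mm above the table; it can be pinched from above
- ring_wait (a point): centre of the white ring (144 mm in diameter) farther from the drum, where the pan waits at the start; both rings are painted on a thin grey mat 170 x 370 mm lying flat on the table, too thin to feel
- ring_spray (a point): centre of the white ring nearer the drum, 180 mm from the other
- oxide_tin: lidded tin, 64 mm wide, 72 mm high; bystander
- small_pot: small clay pot, 44 mm wide, 60 mm high; bystander
- rib: flat wooden rib, 36 x 90 x 8 mm; bystander
- plaster_mould: round white plaster mould, 62 mm wide, 18 mm high; bystander

How it is judged:
By the outcome, as a careful person would: the job done as asked, in the order asked, and still so for the second after the job is handed in, with the robot touching nothing.
Of bar_1, bar_2, bar_3, bar_4 only 3 to 4 are there at a start; the rules pass over those that are not, and their reading is None.
At some moment in a run one of glaze_pot may be knocked a few centimetres aside while the robot is not near it.
Once in a run the grip may slacken for a moment while it holds something.
It also fails if it takes over 210 s, if anything falls off the work surface, if the arm or the gripper's body presses on something with over 40 N, if the wrist force passes 120 N, or if a joint passes its speed limit or range.

## Robot

A 6-joint arm with a two-finger parallel gripper is mounted at the origin on the work surface; the furniture and walls round the work are solid. World frame = base frame: x ahead of the robot, y to its left, z up, the work surface at z = 0. Lengths are in mm, angles in rad, forces in N, time in s.
With the tool pointing down it reaches from about 350 to 925 mm from the base axis. Payload 6.4 kg.
Tool frame: the origin (TCP) lies between the finger pads; the fingertips stand 25 mm ahead of it and the grasp point (between the pads) lies 6 mm ahead of it; z points along the fingers, y is the line along which they close (so a half turn about z gives the same grasp; the last joint's range is limited). The gripper opens to 85 mm and grips with 20 to 120 N. Pads are 22 mm wide; open, the fingers measure 114 mm over their backs; the gripper's body (76 mm by 85 mm) begins 54 mm behind the grasp point. The pads swing forward as they close: fully open they stand 13 mm farther back than shut.
Start: joints at [0.973, 0.245, 1.558, -0, 1.339, -0.174], TCP at [267.296, 592.509, 256.29] pointing down, gripper open.
Joint ranges: [-3.13, 3.13], [-1.02, 2.26], [0.13, 2.54], [-0.95, 4.09], [0.21, 2.88], [-2.74, 2.74]. Speed limits (rad/s): [2.57, 2.57, 3.14, 3.14, 3.14, 3.14].

## Interface

Orientations are given as a 3x3 rotation matrix whose columns are the frame's x, y, z axes.
In Python, from cell import ctrl gives the robot as it stands.
- The arm moves only by the tool move_arm, never from a script. Its argument "commands" is a list that holds one entry, the list of rows, each a list of 5 numbers: the shift along the tool's x, y, z in units of 0.4 m (1.0 is 0.4 m), then the turn about the tool's z in units of 90 degrees (1.0 is 90 degrees), then the closure, from 0 (fully open) to 1 (shut). A call has 1 to 20 rows; each row is the pose to reach, as a shift and turn from the pose commanded when the call began, along the tool's axes at that moment; what a row does not reach only later rows make up. A row lasts 1/10 s, in which the tool goes at most 50 mm and 8.59 degrees, less where a joint would pass 70% of its speed; a pose out of reach is approached as far as the arm can. A call with a number of a shift or a turn outside -1 to 1 is refused whole. A call with a gripper value outside its range is refused whole. The fingers move at their own pace and stop on an object; "force" is the grip in N (left out, the last holds). Time passes only in rows, so rows that repeat a pose let the fingers close. It gives the time, the measured TCP pose, the force, the opening and the grip force at its end, in the units of the state.
- ctrl.read_state(): the state, without advancing time (a new reading comes with each control period).
- ctrl.snapshot(name): name is "scene" or "top" or "wrist"; returns a dict with "pixels" (400x640x3 uint8, red, green, blue), "intrinsics" (3x3 intrinsics, pixels), "k1" (the pictures are not rectified: a ray, as slopes to the right and down, at radius r is drawn at 1 + k1 r^2 times it, then the intrinsics apply), "cam_to_world" (4x4, takes a point from camera to world coordinates). Camera axes: x right, y down, z forward; pixel columns grow to the right and rows downward; lengths in mm; the calibration is good to about 2 mm. A picture is of the moment at which its call begins. There is no depth.
- ctrl.sign_off(): hands the job in; it is judged then, once.
Trained networks look in the newest picture that a camera, given by its name, has taken for a name from the list of things; names that differ only in an ending like _2 or _b are one class to them, and where a whole thing is asked for, a point or a joint stands for the part that bears it (a point fixed in the world has none). Each returns a list of dicts, best first, with "confidence" (0 to 1); they miss things now and then, are a little off and sometimes report something else, mostly with a low value. They report only what shows in the picture. A call takes as long as a camera call.
- ctrl.trace(camera, thing): "pixels" (400x640 bool, what is visible of it) and "rect" ([centre column, centre row, width, height] in pixels, round what is visible of it).
The state is a dict: "time_s": time; "qpos": joint angles; "qd": joint speeds; "effort": joint torques, N m; "eef_pos": TCP position; "eef_rot": TCP orientation; "force": force on the tool from outside, world axes, zero at the start; "wrist_torque": the same for the moment, N m; "width": finger opening in mm; "grip_force": force on a finger pad.
Only numpy, scipy, OpenCV 4.12 (cv2) and the standard library are available. Lean on these libraries where they do the work, as an engineer would, in place of code of your own. Each camera call takes 0.05 s, during which the arm holds its last target. There are 200 camera calls.

## Working session

There is one attempt and no reset: what is moved stays moved. The work goes in short steps, Python scripts to look and compute and a tool call to move; the robot and the scene stay as the last step left them, time stands still between calls to the robot, and variables do not carry over. Pictures are saved under pics/ and viewed, at most 14 in all, crops included, and the job is handed in when it is done.

Besides the shell and the picture viewer there is one more tool, called in YAML: its name, and indented under it one key for each argument. move_arm: Moves the arm, as the interface text tells. Shifts and turns lie within -1 to 1; 1 stands for 0.4 m of shift or 90 degrees of turn. Its arguments: {"type":"object","properties":{"commands":{"type":"array","items":{"type":"array","items":{"type":"array","items":{"type":"number"}}}},"force":{"type":"number"}},"required":["commands"]}

```bash
ls; mkdir -p pics
cat > h.py <<'E'
import numpy as np, cv2
from cell import ctrl
def snap(n,f=None):
    s=ctrl.snapshot(n)
    if f: cv2.imwrite('pics/'+f,s['pixels'][:,:,::-1])
    return s
def px2ray(s,u,v):
    K=np.array(s['intrinsics']);d=np.array([(u-K[0,2])/K[0,0],(v-K[1,2])/K[1,1]]);k=s['k1']
    q=d.copy()
    for _ in range(30): q=d/(1+k*(q@q))
    T=np.array(s['cam_to_world']);return T[:3,3],T[:3,:3]@np.array([q[0],q[1],1.])
def at_z(s,u,v,z):
    o,r=px2ray(s,u,v);return o+r*(z-o[2])/r[2]
def w2px(s,p):
    T=np.array(s['cam_to_world']);c=T[:3,:3].T@(np.array(p,float)-T[:3,3]);q=c[:2]/c[2];q=q*(1+s['k1']*(q@q));K=np.array(s['intrinsics'])
    return np.array([K[0,0]*q[0]+K[0,2],K[1,1]*q[1]+K[1,2]])
E
python3 - <<'E'
from h import *
np.set_printoptions(suppress=True,precision=3)
for c in ['scene','top']:
    s=snap(c,c+'0.png');print(c,s['intrinsics'],s['k1'],s['cam_to_world'])
    for t in ['bar_1','stand','drum','clip_0','glaze_pot','oxide_tin','small_pot','rib','plaster_mould']:
        for r in ctrl.trace(c,t):print(t,r['confidence'],np.round(r['rect'],1))
st=ctrl.read_state();print(st)
E
```

```text
pics
scene [[412.509   0.    321.96 ]
 [  0.    412.509 198.904]
 [  0.      0.      1.   ]] -0.057606231172102604 [[   0.66    -0.526    0.537    1.218]
 [  -0.751   -0.473    0.461 -168.311]
 [   0.012   -0.707   -0.707  816.511]
 [   0.       0.       0.       1.   ]]
bar_1 0.94 [253.8 237.6  37.2  41.9]
bar_1 0.83 [279.9 263.6  38.4  43.9]
bar_1 0.6 [270.4 249.1  37.2  51. ]
stand 0.97 [437.3 246.  128.2 142.8]
stand 0.47 [277.1 313.7  31.1  26.4]
drum 0.65 [241.9 300.8  30.6  28.1]
drum 0.56 [427.6 218.8 107.   92.9]
clip_0 0.7 [427.2 221.4 108.5  93. ]
glaze_pot 0.66 [283.  190.   64.6  53.8]
oxide_tin 0.66 [210.3 235.6  30.8  33.8]
small_pot 0.69 [228.9 279.7  19.4  23.6]
small_pot 0.21 [438.2 242.4 128.8 142.6]
rib 0.8 [274.2 314.5  36.1  29.7]
rib 0.58 [282.6 188.2  63.1  50.4]
plaster_mould 0.74 [241.1 299.   30.5  21.2]
plaster_mould 0.63 [427.1 218.7 104.1  90.2]
plaster_mould 0.6 [438.9 242.9 128.1 145.5]
plaster_mould 0.49 [279.9 264.8  35.6  43.1]
top [[500.186   0.    328.079]
 [  0.    500.186 204.098]
 [  0.      0.      1.   ]] -0.05132043503363159 [[  -0.012   -0.
[... 566 characters left out ...]
0.76 [278.3 309.6  18.6  18.5]
small_pot 0.62 [415.9 138.2 125.1  96.4]
rib 0.59 [338.  293.2  36.7  13.9]
rib 0.36 [278.5 249.8  13.4  60.3]
plaster_mould 0.57 [300.8 310.4  28.2  29.3]
{'time_s': 1.0, 'qpos': array([ 0.973,  0.245,  1.558, -0.   ,  1.339, -0.174]), 'qd': array([ 0.002, -0.001, -0.001, -0.002,  0.   ,  0.   ]), 'effort': array([ -0.001, -42.952, -32.643,  -0.   ,   0.   ,  -0.   ]), 'eef_pos': array([267.296, 592.524, 256.293]), 'eef_rot': array([[-0.912,  0.411,  0.   ],
       [ 0.411,  0.912,  0.   ],
       [-0.   ,  0.   , -1.   ]]), 'force': array([-0.662, -0.009,  0.693]), 'wrist_torque': array([ 0.012,  0.042, -0.007]), 'grip_force': 0.0, 'width': 85.51431751714797}
```

Run:
```python
import cv2
a=cv2.imread('pics/top0.png')[80:340,180:500];cv2.imwrite('pics/a.png',cv2.resize(a,None,fx=2.3,fy=2.3,interpolation=2))
a=cv2.imread('pics/scene0.png')[130:350,180:520];cv2.imwrite('pics/b.png',cv2.resize(a,None,fx=2.3,fy=2.3,interpolation=2))
```

```text
(no output)
```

View pics/a.png

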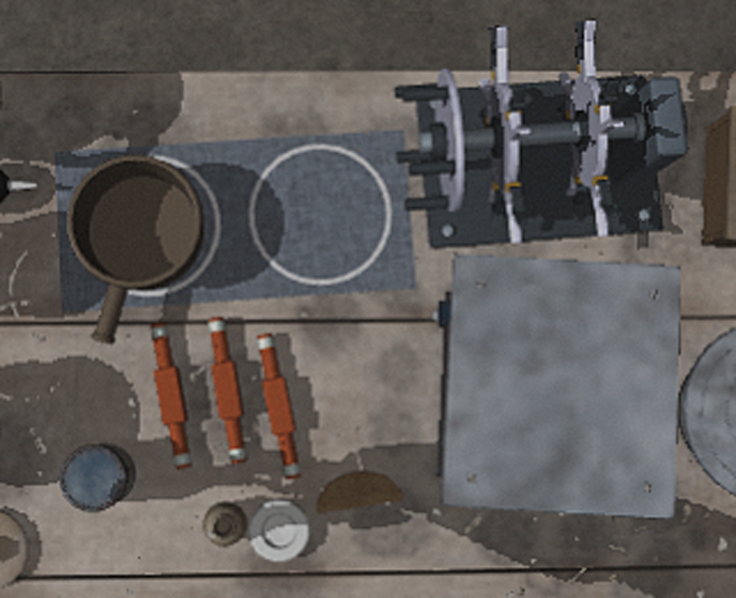

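View pics/b.png

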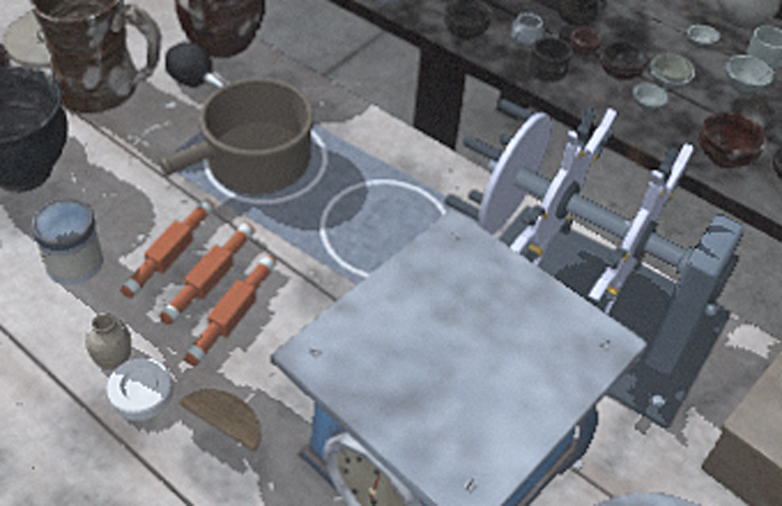

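The top view shows three bars near crop px (170,400), (227,390) and (278,405). The pan sits on the left ring with its handle toward the robot, and the drum is at upper right. A scale stands between the robot and the drum at (560,385), so it's an obstacle. I'll zoom in on the stand next.

Run:
```python
from h import *
a=cv2.imread('pics/top0.png')[84:194,345:485];cv2.imwrite('pics/c.png',cv2.resize(a,None,fx=5.5,fy=5.4,interpolation=cv2.INTER_CUBIC))
a=cv2.imread('pics/scene0.png')[170:320,370:510];cv2.imwrite('pics/d.png',cv2.resize(a,None,fx=4,fy=4,interpolation=cv2.INTER_CUBIC))
s=ctrl.snapshot('scene');t=ctrl.snapshot('top')
T=[(455,254),(680,267),(673,517),(443,503)];S=[(455,210),(645,345),(460,503),(275,357)]
for a,b in zip(T,S):
    o1,r1=px2ray(t,180+a[0]/2.3,80+a[1]/2.3);o2,r2=px2ray(s,180+b[0]/2.3,130+b[1]/2.3)
    A=np.stack([r1,-r2],1);l=np.linalg.lstsq(A,o2-o1,rcond=None)[0]
    p,q=o1+r1*l[0],o2+r2*l[1];print('scale',np.round((p+q)/2),np.round(np.linalg.norm(p-q),1))
for c,S in (('top',t),('scene',s)):
  for r in ctrl.trace(c,'bar_1'):
    m=r['pixels'];v,u=np.nonzero(m)
    P=np.array([at_z(S,x,y,14)[:2] for x,y in zip(u,v)]);mu=P.mean(0);w,V=np.linalg.eigh(np.cov(P.T));d=V[:,1]*np.sign(V[0,1])
    pr=(P-mu)@d;mid=mu+d*(pr.max()+pr.min())/2
    print(c,'bar',r['confidence'],mu.round(1),mid.round(1),'deg',np.degrees(np.arctan2(d[1],d[0])).round(1),'len',np.ptp(pr).round(1))
```

```text
scale [515. 121. 174.] 4.7
scale [501. -83. 174.] 0.5
scale [279. -55. 207.] 3.3
scale [294. 136. 171.] 4.1
top bar 0.84 [383.7 286.3] [381.  285.8] deg 10.6 len 148.5
top bar 0.61 [398.3 338.8] [398.  338.7] deg 9.2 len 148.3
top bar 0.59 [392.6 396.2] [392.4 396.1] deg 10.3 len 147.7
top bar 0.17 [644.3   5.5] [644.7   2.6] deg -81.9 len 314.6
scene bar 0.97 [400.  337.7] [399.4 337.5] deg 10.5 len 154.0
scene bar 0.96 [396.4 394.6] [396.7 394.7] deg 11.3 len 149.5
scene bar 0.96 [381.2 284.2] [382.3 284.4] deg 12.7 len 153.9
scene bar 0.63 [715.5  33.1] [728.   54.3] deg 59.4 len 474.6
```

View pics/c.png

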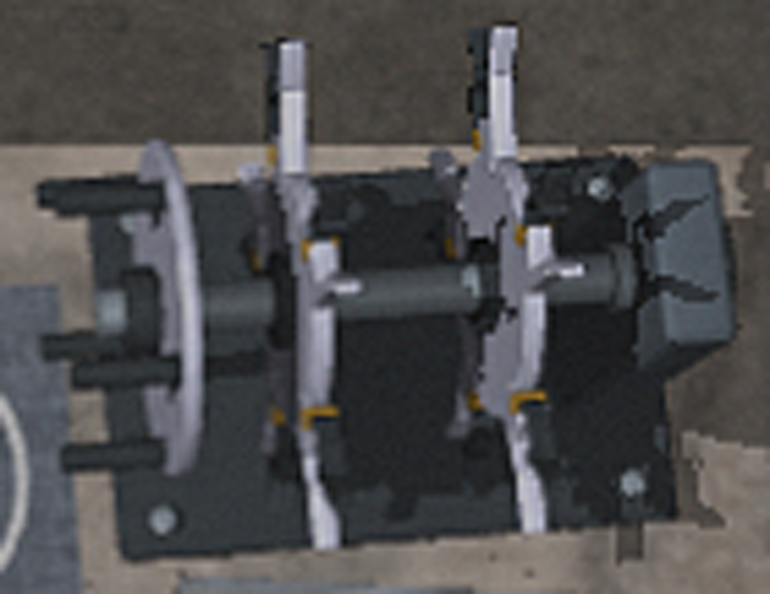

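View pics/d.png

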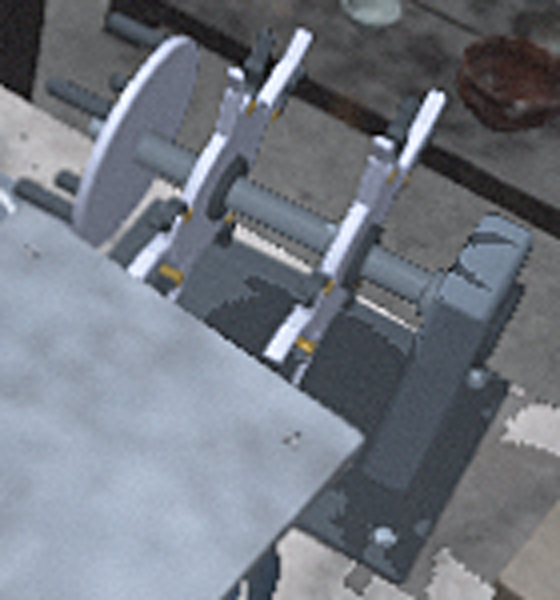

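```bash
cat > stand.py <<'E'
from h import *
from scipy.optimize import least_squares
t=ctrl.snapshot('top');s=ctrl.snapshot('scene')
T=lambda a,b:(345+a/5.5-.4,84+b/5.4-.4); S=lambda a,b:(370+a/4-.4,170+b/4-.4)
obs=[(t,T(120,558),(-85,105,10)),(t,T(672,520),(-85,-145,10)),(t,T(88,187),(85,105,10)),
(t,T(652,165),(37.5,-93,175)),(t,T(717,160),(37.5,-123,175)),(t,T(733,338),(-37.5,-123,175)),(t,T(640,352),(-37.5,-93,175)),
(s,S(509,380),(85,-145,10)),(s,S(402,582),(-85,-145,10)),(s,S(483,213),(37.5,-93,175)),(s,S(532,238),(37.5,-123,175)),(s,S(485,320),(-37.5,-123,175)),(s,S(436,290),(-37.5,-93,175))]
def w(p,q):
    c,n=np.cos(p[2]),np.sin(p[2]);return np.array([p[0]+c*q[0]-n*q[1],p[1]+n*q[0]+c*q[1],q[2]])
def res(p): return np.concatenate([w2px(o[0],w(p,o[2]))-o[1] for o in obs])
for tr in [('top',),('scene',),('top','scene')]:
    oo=obs; obs=[o for o in oo if (o[0] is t and 'top' in tr) or (o[0] is s and 'scene' in tr)]
    r=least_squares(res,[640,50,0],loss='soft_l1',x_scale=[1,1,.01]);print(tr,r.x.round(3),np.degrees(r.x[2]).round(2));print(r.fun.reshape(-1,2).round(1).tolist());obs=oo
p=r.x
a=cv2.resize(cv2.imread('pics/top0.png')[84:194,345:485],None,fx=5.5,fy=5.4,interpolation=2)
b=cv2.resize(cv2.imread('pics/scene0.png')[170:320,370:510],None,fx=4,fy=4,interpolation=2)
pts=[]
for k in range(5):
  th=np.radians(36+72*k); pts+= [(58*np.sin(th),y,135+58*np.cos(th)) for y in (85,127)]
  th=np.radians(72*k); pts+=[(75*np.sin(th),y,135+75*np.cos(th)) for y in (-41,41)]
for q in pts:
  g=w(p,q);u=w2px(t,g);cv2.circle(a,tuple(int(v) for v in((u[0]+.5-345)*5.5,(u[1]+.5-84)*5.4)),4,(0,255,255),1)
  u=w2px(s,g);cv2.circle(b,tuple(int(v) for v in((u[0]+.5-370)*4,(u[1]+.5-170)*4)),4,(0,255,255),1)
cv2.imwrite('pics/e.png',np.hstack([cv2.resize(a,(460,360)),cv2.resize(b,(336,360))]))
E
python3 stand.py
```

```text
('top',) [6.34316e+02 3.15310e+01 5.40000e-02] 3.11
[[-1.5, 0.0], [0.4, 0.8], [-0.8, -0.2], [-1.8, -0.5], [0.2, -0.3], [0.8, 1.3], [3.8, -0.5]]
('scene',) [6.31985e+02 3.00700e+01 8.30000e-02] 4.73
[[0.3, -0.1], [-0.2, 0.3], [-0.2, -1.8], [1.2, -1.6], [0.3, 0.6], [-1.7, 1.1]]
('top', 'scene') [6.34237e+02 3.07050e+01 6.10000e-02] 3.49
[[-0.9, 0.3], [1.0, 0.4], [-0.7, 0.1], [-1.5, -0.8], [0.4, -0.7], [1.3, 0.9], [4.3, -0.8], [0.7, 0.4], [-1.3, 0.0], [0.0, -1.8], [1.3, -1.5], [-0.4, 0.4], [-2.2, 0.7]]
```

View pics/e.png

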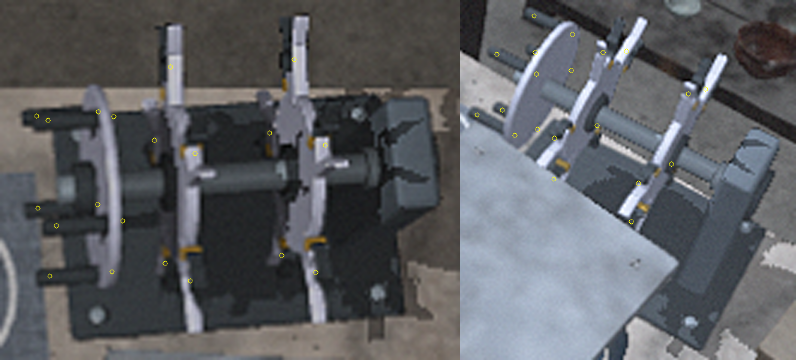

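```bash
cat >> h.py <<'E'
def plan(*tg):
    """tg: (x,y,z,yaw of tool x deg) -> rows units from present pose"""
    st=ctrl.read_state();R=np.array(st['eef_rot']);p=np.array(st['eef_pos']);a0=np.degrees(np.arctan2(R[1,0],R[0,0]))
    print('tcp',p.round(1),'yaw',a0.round(2),'tilt',R[2].round(4),'t',round(st['time_s'],2),'w',round(st['width'],1),'grip',round(st['grip_force'],1),'F',np.array(st['force']).round(1))
    for g in tg:
        d=R.T@(np.array(g[:3])-p)/400; da=(g[3]-a0+180)%360-180
        print(g,'->',d.round(4),(-da/90).round(4))
E
python3 - <<'E'
from h import *
plan((383,285.2,200,191),(383,285.2,27,191))
E
```

```text
tcp [267.3 592.5 256.3] yaw 155.72 tilt [-0. -0. -1.] t 1.3 w 85.2 grip 0.0 F [ 0.2  1.1 -0.1]
(383, 285.2, 200, 191) -> [-0.5796 -0.5814  0.1407] -0.392
(383, 285.2, 27, 191) -> [-0.5796 -0.5813  0.5732] -0.392
```

move_arm:
  commands:
    - [[-0.5796,-0.5814,0.1407,-0.392,0.57],[-0.5796,-0.5814,0.1407,-0.392,0.57],[-0.5796,-0.5814,0.1407,-0.392,0.57],[-0.5796,-0.5814,0.1407,-0.392,0.57],[-0.5796,-0.5814,0.1407,-0.392,0.57],[-0.5796,-0.5814,0.1407,-0.392,0.57],[-0.5796,-0.5814,0.1407,-0.392,0.57],[-0.5796,-0.5814,0.1407,-0.392,0.57],[-0.5796,-0.5814,0.1407,-0.392,0.57],[-0.5796,-0.5814,0.1407,-0.392,0.57]]
  force: 70

```text
time_s: 2.3
eef_pos: [383.0, 285.9, 200.4]
eef_rot: [[-0.981, -0.192, 0.001], [-0.192, 0.981, 0.001], [-0.001, 0.0, -1.0]]
force: [0.2, 0.8, 0.6]
width: 36.8
grip_force: 0.0
```

```bash
cat > bars.py <<'E'
from h import *
def bars(cam='wrist',f=None,mc=.4):
  s=snap(cam,f)
  for r in ctrl.trace(cam,'bar_1'):
    if r['confidence']<mc: continue
    v,u=np.nonzero(r['pixels'])
    P=np.array([at_z(s,x,y,14)[:2] for x,y in zip(u,v)]);mu=P.mean(0);w,V=np.linalg.eigh(np.cov(P.T));d=V[:,1]*np.sign(V[0,1])
    pr=(P-mu)@d;mid=mu+d*(pr.max()+pr.min())/2
    print(cam,'bar',r['confidence'],mu.round(1),mid.round(1),'deg',np.degrees(np.arctan2(d[1],d[0])).round(1),'len',np.ptp(pr).round(1))
  return s
if __name__=='__main__':
  s=bars(f='w1.png');print(np.array(s['cam_to_world']).round(2).tolist(),s['intrinsics'][0]);plan((383,285.2,27,191))
E
python3 bars.py
```

```text
wrist bar 0.75 [381.3 335.2] [377.8 334.6] deg 9.6 len 110.1
wrist bar 0.73 [378.7 284.9] [381.4 285.5] deg 11.4 len 151.1
wrist bar 0.67 [389.3 394.2] [393.2 394.9] deg 11.0 len 153.2
[[-0.19, 0.94, 0.27, 312.44], [0.98, 0.18, 0.06, 272.07], [0.0, 0.28, -0.96, 316.81], [0.0, 0.0, 0.0, 1.0]] [289.24041802   0.         319.44654948]
tcp [382.8 286.2 200.3] yaw -168.9 tilt [-5.e-04  2.e-04 -1.e+00] t 2.4 w 36.6 grip 0.0 F [-0.  -0.4  0.4]
(383, 285.2, 27, 191) -> [ 1.000e-04 -2.600e-03  4.333e-01] 0.0011
```

move_arm:
  commands:
    - [[0.003,-0.001,0.3,0,0.57],[0.003,-0.001,0.3,0,0.57],[0.003,-0.001,0.38,0,0.57],[0.003,-0.001,0.433,0,0.57],[0.003,-0.001,0.433,0,0.57],[0.003,-0.001,0.433,0,0.57],[0.003,-0.001,0.433,0,0.85],[0.003,-0.001,0.433,0,0.85],[0.003,-0.001,0.433,0,0.85],[0.003,-0.001,0.433,0,0.85],[0.003,-0.001,0.433,0,0.85]]
  force: 70

```text
time_s: 3.5
eef_pos: [382.1, 284.9, 27.2]
eef_rot: [[-0.982, -0.191, 0.001], [-0.191, 0.982, 0.001], [-0.001, 0.001, -1.0]]
force: [-1.1, 2.5, 2.9]
width: 23.0
grip_force: 69.9
```

Run:
```python
from h import *
plan((382,285,330,191),(520,150,330,130),(632,50,330,93.5))
```

```text
tcp [382.1 284.9  27.2] yaw -169.01 tilt [-7.e-04  6.e-04 -1.e+00] t 3.5 w 23.0 grip 69.9 F [-1.1  2.5  2.9]
(382, 285, 330, 191) -> [-4.000e-04  8.000e-04 -7.571e-01] -0.0001
(520, 150, 330, 130) -> [-0.2747 -0.3963 -0.7571] 0.6777
(632, 50, 330, 93.5) -> [-0.5019 -0.6951 -0.7571] 1.0832
```

move_arm:
  commands:
    - [[0,0,-0.1,0,0.85],[0,0,-0.225,0,0.85],[0,0,-0.35,0,0.85],[0,0,-0.475,0,0.85],[0,0,-0.6,0,0.85],[0,0,-0.757,0.08,0.85],[-0.03,-0.1,-0.757,0.17,0.85],[-0.07,-0.2,-0.757,0.26,0.85],[-0.12,-0.3,-0.757,0.35,0.85],[-0.18,-0.4,-0.757,0.44,0.85],[-0.24,-0.5,-0.757,0.53,0.85],[-0.3,-0.6,-0.757,0.62,0.85],[-0.35,-0.69,-0.757,0.71,0.85],[-0.35,-0.69,-0.757,0.8,0.85],[-0.35,-0.69,-0.757,0.89,0.85],[-0.35,-0.69,-0.757,0.98,0.85],[-0.35,-0.69,-0.757,1.083,0.85],[-0.35,-0.69,-0.757,1.083,0.85],[-0.35,-0.69,-0.757,1.083,0.85]]

```text
out of range
```

Run:
```python
from h import *
plan((632,31,330,93.5))
s=snap('wrist','w2.png')
p=[634.2,30.7,.061]
im=s['pixels'][:,:,::-1].copy()
from math import *
for k in range(5):
  for (rr,off,ys) in ((75,0,(-41,41)),(58,36,(93,135))):
    th=radians(72*k+off)
    for y in ys:
      q=(rr*sin(th),y,135+rr*cos(th));c,n=cos(p[2]),sin(p[2]);g=(p[0]+c*q[0]-n*q[1],p[1]+n*q[0]+c*q[1],q[2])
      u=w2px(s,g);cv2.circle(im,tuple(int(v) for v in u),3,(0,255,255),1)
cv2.imwrite('pics/w2o.png',im)
```

```text
tcp [382.1 284.9  27.2] yaw -169.01 tilt [-7.e-04  6.e-04 -1.e+00] t 3.5 w 23.0 grip 69.9 F [-1.1  2.5  2.9]
(632, 31, 330, 93.5) -> [-0.4928 -0.7418 -0.7572] 1.0832
```

View pics/w2o.png

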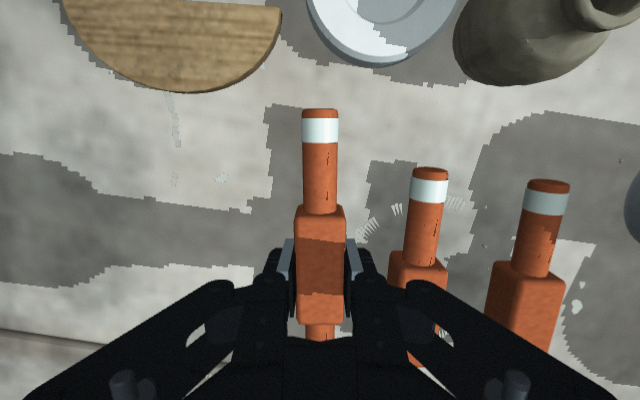

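The picture shows bar A centred between the pads at (320,260). The move was refused because its turn was over 1, so I'll split it.

move_arm:
  commands:
    - [[0,0,-0.1,0,0.85],[0,0,-0.225,0,0.85],[0,0,-0.35,0,0.85],[0,0,-0.475,0,0.85],[0,0,-0.6,0,0.85],[0,0,-0.757,0.08,0.85],[-0.03,-0.1,-0.757,0.17,0.85],[-0.07,-0.2,-0.757,0.26,0.85],[-0.12,-0.3,-0.757,0.35,0.85],[-0.18,-0.4,-0.757,0.44,0.85],[-0.24,-0.5,-0.757,0.53,0.85],[-0.3,-0.6,-0.757,0.62,0.85],[-0.35,-0.69,-0.757,0.71,0.85],[-0.35,-0.69,-0.757,0.8,0.85],[-0.35,-0.69,-0.757,0.89,0.85],[-0.35,-0.69,-0.757,0.98,0.85],[-0.35,-0.69,-0.757,1.0,0.85],[-0.35,-0.69,-0.757,1.0,0.85]]

```text
time_s: 5.35
eef_pos: [571.6, 40.1, 328.6]
eef_rot: [[-0.191, 0.982, -0.002], [0.982, 0.191, -0.0], [0.0, -0.002, -1.0]]
force: [0.5, 0.4, -0.7]
width: 22.6
grip_force: 69.5
```

```bash
cat > ov.py <<'E'
import sys
from h import *
from math import *
plan((632,31,330,93.5))
f=sys.argv[1];p=[float(v) for v in sys.argv[2:5]]
s=snap('wrist',f)
im=s['pixels'][:,:,::-1].copy()
for k in range(5):
  for (rr,off,ys) in ((75,0,(-41,41)),(58,36,(93,135))):
    th=radians(72*k+off)
    for y in ys:
      q=(rr*sin(th),y,135+rr*cos(th));c,n=cos(p[2]),sin(p[2]);g=(p[0]+c*q[0]-n*q[1],p[1]+n*q[0]+c*q[1],q[2])
      u=w2px(s,g);cv2.circle(im,tuple(int(v) for v in u),3,(0,255,255),1)
np.save('s_'+f,s,allow_pickle=True)
cv2.imwrite('pics/o_'+f,im)
E
python3 ov.py w3.png 634.2 30.7 .061
```

```text
tcp [571.6  40.1 328.6] yaw 100.99 tilt [ 1.0e-04 -1.8e-03 -1.0e+00] t 5.35 w 22.6 grip 69.5 F [ 0.5  0.4 -0.7]
(632, 31, 330, 93.5) -> [-0.0511  0.144  -0.0037] 0.0832
```

View pics/o_w3.png

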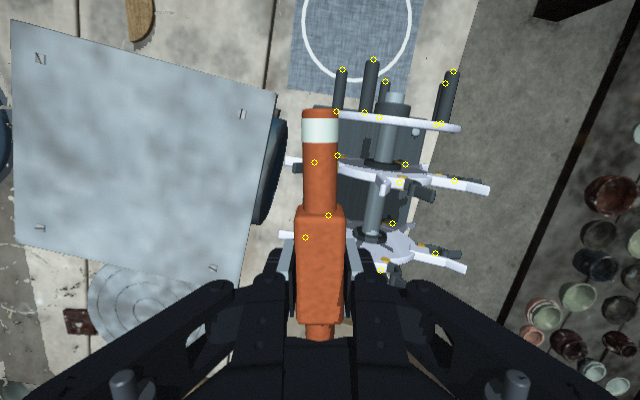

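Overlay fits the drum: peg tips at (343,70), (373,60) and (450,72), and fork tops at (400,183), all lie on the markers. Now lining up above the clip.

Run:
```python
from h import *
plan((634.2,30.7,270,93.5),(634.2,30.7,224,93.5))
```

```text
tcp [571.6  40.1 328.8] yaw 101.03 tilt [ 1.0e-04 -1.6e-03 -1.0e+00] t 5.4 w 22.5 grip 69.5 F [ 0.1  0.4 -0.6]
(634.2, 30.7, 270, 93.5) -> [-0.0531  0.1493  0.1467] 0.0837
(634.2, 30.7, 224, 93.5) -> [-0.0531  0.1495  0.2617] 0.0837
```

move_arm:
  commands:
    - [[-0.0531,0.1493,0.05,0.084,0.85],[-0.0531,0.1493,0.05,0.084,0.85],[-0.0531,0.1493,0.1467,0.084,0.85],[-0.0531,0.1493,0.1467,0.084,0.85],[-0.0531,0.1493,0.1467,0.084,0.85],[-0.0531,0.1493,0.1467,0.084,0.85]]

```text
time_s: 6.0
eef_pos: [635.1, 30.9, 273.0]
eef_rot: [[-0.06, 0.998, 0.003], [0.998, 0.06, -0.0], [-0.001, 0.003, -1.0]]
force: [0.3, -0.0, -0.1]
width: 22.6
grip_force: 69.6
```

Run:
```python
from h import *
plan((634.2,30.7,232,93.5),(634.2,30.7,225,93.5))
s=snap('wrist','w4.png')
a=cv2.imread('pics/w4.png')
for q in ((0,41,210),(0,41,236),(-15,41,236),(15,41,236),(0,41,244)):
  p=[634.2,30.7,.061];c,n=np.cos(p[2]),np.sin(p[2]);g=(p[0]+c*q[0]-n*q[1],p[1]+n*q[0]+c*q[1],q[2]);u=w2px(s,g)
  cv2.circle(a,tuple(int(v) for v in u),2,(0,255,255),1)
cv2.imwrite('pics/w4o.png',cv2.resize(a[80:360,200:480],None,fx=2,fy=2))
```

```text
tcp [635.1  30.9 273. ] yaw 93.46 tilt [-6.0e-04  2.6e-03 -1.0e+00] t 6.0 w 22.6 grip 69.6 F [ 0.3 -0.  -0.1]
(634.2, 30.7, 232, 93.5) -> [-0.0003 -0.0026  0.1024] -0.0004
(634.2, 30.7, 225, 93.5) -> [-0.0003 -0.0026  0.1199] -0.0004
```

View pics/w4o.png

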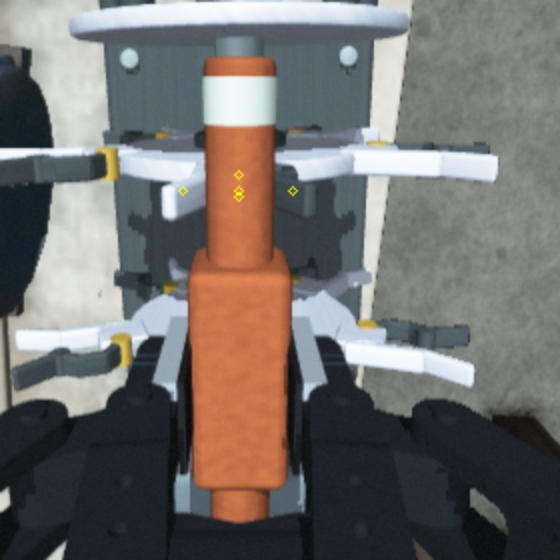

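The bar is centred over the fork: prong at (185,200), jaw at (297,195) and marker at (239,190) agree. Pressing now.

move_arm:
  commands:
    - [[0,-0.001,0.04,0,0.85],[0,-0.001,0.07,0,0.85],[0,-0.001,0.085,0,0.85],[0,-0.001,0.095,0,0.85],[0,-0.001,0.105,0,0.85],[0,-0.001,0.112,0,0.85],[0,-0.001,0.118,0,0.85],[0,-0.001,0.122,0,0.85],[0,-0.001,0.122,0,0.85]]
  force: 100

```text
time_s: 6.95
eef_pos: [635.7, 31.0, 225.1]
eef_rot: [[-0.06, 0.998, 0.005], [0.998, 0.06, -0.0], [-0.0, 0.005, -1.0]]
force: [-1.4, 0.5, 11.4]
width: 22.4
grip_force: 103.6
```

Run:
```python
from h import *
plan((634.2,30.7,222,93.5))
```

```text
tcp [635.7  31.  225.1] yaw 93.45 tilt [-3.0e-04  4.7e-03 -1.0e+00] t 6.95 w 22.4 grip 103.6 F [-1.4  0.5 11.4]
(634.2, 30.7, 222, 93.5) -> [-0.0004 -0.0039  0.0078] -0.0006
```

move_arm:
  commands:
    - [[0,-0.002,0.004,0,0.85],[0,-0.002,0.007,0,0.85],[0,-0.002,0.007,0,0.85],[0,-0.002,0.007,0,0.85]]

```text
time_s: 7.35
eef_pos: [636.2, 31.0, 225.0]
eef_rot: [[-0.06, 0.998, 0.009], [0.998, 0.06, -0.0], [-0.001, 0.009, -1.0]]
force: [-0.8, 1.7, 18.1]
width: 22.1
grip_force: 104.6
```

Run:
```python
from h import *
plan((634.2,30.7,222,93.5))
s=snap('wrist','w5.png');snap('top','t5.png');snap('scene','s5.png')
a=cv2.imread('pics/w5.png')[100:340,210:450];b=cv2.imread('pics/s5.png')[160:260,390:490]
cv2.imwrite('pics/w5o.png',np.hstack([cv2.resize(a,(400,400)),cv2.resize(b,(400,400))]))
```

```text
tcp [636.2  31.  225. ] yaw 93.46 tilt [-8.0e-04  9.1e-03 -1.0e+00] t 7.35 w 22.1 grip 104.6 F [-0.8  1.7 18.1]
(634.2, 30.7, 222, 93.5) -> [-0.0004 -0.0052  0.0076] -0.0005
```

View pics/w5o.png

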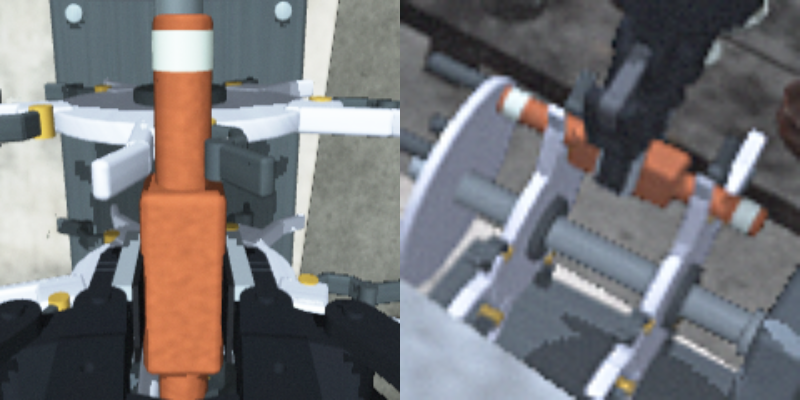

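The jaw at (240,165) lies against the bar. TCP z stays at 225 while the force rises, so the bar is at the 210 seat height and home. Releasing and going to the peg.

```bash
cat >> h.py <<'E'
P=[634.2,30.7,.061]
def L(x,y,z,yaw=93.5):
    c,n=np.cos(P[2]),np.sin(P[2]);return (round(P[0]+c*x-n*y,1),round(P[1]+n*x+c*y,1),z,yaw)
E
python3 - <<'E'
from h import *
plan(L(0,0,300),L(-67,114,300),L(-67,114,196))
E
```

```text
tcp [636.2  31.  225. ] yaw 93.46 tilt [-8.e-04  9.e-03 -1.e+00] t 7.5 w 21.8 grip 104.6 F [-1.3  1.1 18.7]
(np.float64(634.2), np.float64(30.7), 300, 93.5) -> [-0.0006 -0.0034 -0.1875] -0.0004
(np.float64(560.4), np.float64(140.4), 300, 93.5) -> [ 0.2843 -0.171  -0.1893] -0.0004
(np.float64(560.4), np.float64(140.4), 196, 93.5) -> [ 0.2845 -0.1733  0.0707] -0.0004
```

move_arm:
  commands:
    - [[0,0,0,0,0.45],[0,0,0,0,0.45],[0,0,0,0,0.45],[0,0,-0.1,0,0.45],[0,0,-0.2,0,0.45],[0.1,-0.06,-0.2,0,0.8],[0.19,-0.115,-0.2,0,1],[0.284,-0.171,-0.2,0,1],[0.284,-0.171,-0.1,0,1],[0.284,-0.171,-0.05,0,1],[0.284,-0.171,-0.05,0,1],[0.284,-0.171,-0.05,0,1]]

```text
time_s: 8.7
eef_pos: [558.2, 140.0, 239.1]
eef_rot: [[-0.06, 0.998, -0.001], [0.998, 0.06, -0.0], [0.0, -0.001, -1.0]]
force: [0.5, 1.1, 1.0]
width: 0.1
grip_force: 0.0
```

Run:
```python
from h import *
plan(L(-67,114,196),L(-50,114,196),L(13,114,196),L(13,114,300))
s=snap('wrist','w6.png')
a=cv2.imread('pics/w6.png');b=snap('scene')['pixels'][160:260,390:490,::-1]
cv2.imwrite('pics/w6o.png',np.hstack([cv2.resize(a,(512,320)),cv2.resize(b,(288,320))]))
```

```text
tcp [558.2 140.  239.1] yaw 93.42 tilt [ 0.     -0.0012 -1.    ] t 8.7 w 0.1 grip 0.0 F [0.5 1.1 1. ]
(np.float64(560.4), np.float64(140.4), 196, 93.5) -> [0.0007 0.0056 0.1076] -0.0008
(np.float64(577.3), np.float64(141.4), 196, 93.5) -> [0.0007 0.0479 0.1076] -0.0008
(np.float64(640.2), np.float64(145.3), 196, 93.5) -> [0.001  0.2054 0.1074] -0.0008
(np.float64(640.2), np.float64(145.3), 300, 93.5) -> [ 0.001   0.2051 -0.1526] -0.0008
```

View pics/w6o.png

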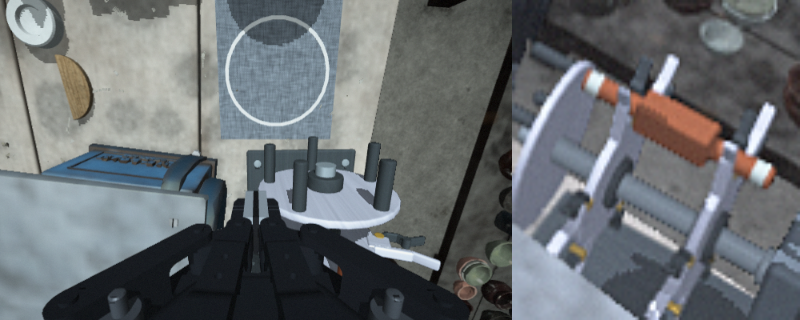

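The bar sits in the clip at right (680,130), and the shut fingers (250,220) are robot-side of the pegs at (300,185). Pushing the peg.

move_arm:
  commands:
    - [[0,0,0.1075,0,1],[0,0,0.1075,0,1],[0,0.02,0.1075,0,1],[0,0.04,0.1075,0,1],[0,0.055,0.1075,0,1],[0,0.07,0.1075,0,1],[0,0.085,0.1075,0,1],[0,0.1,0.1075,0,1],[0,0.115,0.1075,0,1],[0,0.13,0.1075,0,1],[0,0.145,0.1075,0,1],[0,0.16,0.1075,0,1],[0,0.175,0.1075,0,1],[0,0.19,0.1075,0,1],[0,0.2,0.1075,0,1],[0,0.205,0.1075,0,1],[0,0.205,0.1075,0,1],[0,0.205,0.05,0,1],[0,0.205,-0.05,0,1],[0,0.205,-0.15,0,1]]

```text
time_s: 10.8
eef_pos: [639.4, 145.0, 299.6]
eef_rot: [[-0.06, 0.998, -0.002], [0.998, 0.06, -0.0], [0.0, -0.002, -1.0]]
force: [1.0, 0.2, 0.0]
width: -0.4
grip_force: 0.0
```

```bash
cat > drum.py <<'E'
# estimate bar positions on drum from both fixed cameras (triangulated mask centres) + table bars
from h import *
import sys
plan()
def tri(cams):
    A=[];b=[]
    for s,u in cams:
        o,r=px2ray(s,*u);r/=np.linalg.norm(r);M=np.eye(3)-np.outer(r,r);A.append(M);b.append(M@o)
    return np.linalg.lstsq(np.vstack(A),np.hstack(b),rcond=None)
D={}
for c in ('top','scene'):
    s=snap(c,sys.argv[1]+c+'.png');D[c]=[(s,(np.nonzero(r['pixels'])[1].mean(),np.nonzero(r['pixels'])[0].mean()),round(r['confidence'],2),r['pixels'].sum()) for r in ctrl.trace(c,'bar_1') if r['confidence']>.3]
for a in D['top']:
  for b in D['scene']:
    x,res,_,_=tri([a[:2],b[:2]])
    e=np.sqrt(((w2px(a[0],x)-a[1])**2).sum()+((w2px(b[0],x)-b[1])**2).sum())
    if e<4 and x[2]>-20 and x[2]<300:
        d=x[:2]-P[:2];c,n=np.cos(P[2]),np.sin(P[2])
        print('world',x.round(1),'local',np.round([c*d[0]+n*d[1],-n*d[0]+c*d[1],x[2]-135],1),'err',e.round(1),a[2],b[2],a[3],b[3])
E
python3 drum.py t7
```

```text
tcp [639.4 145.  299.6] yaw 93.44 tilt [ 0.     -0.0023 -1.    ] t 10.8 w -0.4 grip 0.0 F [1.  0.2 0. ]
world [397.6 339.2   9. ] local [-217.4  322.4 -126. ] err 0.3 0.88 0.89 546 486
world [710.5  30.  150.9] local [76.1 -5.3 15.9] err 3.6 0.69 0.9 206 467
world [583.2  -9.7 274. ] local [-53.4 -37.2 139. ] err 0.0 0.66 0.9 1970 467
```

Run:
```python
from h import *
plan((398.3,338.3,200,190.3))
```

```text
tcp [640.5 145.1 300.8] yaw 93.45 tilt [-0.      0.0026 -1.    ] t 11.0 w 0.2 grip 0.0 F [-0.9  0.2 -1.1]
(398.3, 338.3, 200, 190.3) -> [ 0.5185 -0.5761  0.2505] -1.0762
```

move_arm:
  commands:
    - [[0.06,-0.06,0,-0.1,0.57],[0.12,-0.13,0,-0.19,0.57],[0.18,-0.2,0,-0.28,0.57],[0.24,-0.27,0,-0.37,0.57],[0.3,-0.34,0.03,-0.46,0.57],[0.36,-0.4,0.08,-0.55,0.57],[0.42,-0.46,0.15,-0.64,0.57],[0.48,-0.52,0.2,-0.73,0.57],[0.5185,-0.5761,0.25,-0.82,0.57],[0.5185,-0.5761,0.25,-0.91,0.57],[0.5185,-0.5761,0.25,-1,0.57],[0.5185,-0.5761,0.25,-1,0.57],[0.5185,-0.5761,0.25,-1,0.57]]
  force: 80

```text
time_s: 12.3
eef_pos: [397.1, 337.8, 198.1]
eef_rot: [[-0.998, -0.057, -0.002], [-0.057, 0.998, -0.001], [0.002, -0.001, -1.0]]
force: [-0.5, 0.6, -0.5]
width: 36.8
grip_force: 0.0
```

```bash
python3 drum.py t8
python3 - <<'E'
from bars import *
bars(); plan((398.3,338.3,27,190.3))
E
```

```text
tcp [397.1 337.8 198.1] yaw -176.74 tilt [ 0.002 -0.001 -1.   ] t 12.3 w 36.8 grip 0.0 F [-0.5  0.6 -0.5]
world [345.1 325.  110.5] local [-270.7  311.3  -24.5] err 1.1 0.65 0.89 96 395
world [711.9  34.1 147.4] local [77.7 -1.3 12.4] err 3.9 0.58 0.8 690 414
wrist bar 0.97 [394.  337.3] [398.2 338. ] deg 9.3 len 151.5
tcp [397.9 338.1 199.3] yaw -176.63 tilt [-0.  0. -1.] t 12.6 w 36.9 grip 0.0 F [ 0.1 -0.3  0.5]
(398.3, 338.3, 27, 190.3) -> [-1.100e-03  4.000e-04  4.309e-01] -0.077
```

move_arm:
  commands:
    - [[0,0,0.2,-0.07,0.57],[0,0,0.3,-0.07,0.57],[0,0,0.38,-0.07,0.57],[0,0,0.43,-0.07,0.57],[0,0,0.43,-0.07,0.57],[0,0,0.43,-0.07,0.57],[0,0,0.43,-0.07,0.85],[0,0,0.43,-0.07,0.85],[0,0,0.43,-0.07,0.85],[0,0,0.43,-0.07,0.85]]
  force: 80

```text
time_s: 13.6
eef_pos: [398.1, 338.4, 27.8]
eef_rot: [[-0.986, -0.169, 0.001], [-0.169, 0.986, 0.0], [-0.001, 0.0, -1.0]]
force: [0.1, -0.7, 2.8]
width: 22.7
grip_force: 80.0
```

Run:
```python
from h import *
plan((634.2,30.7,300,93.5))
```

```text
tcp [398.1 338.4  27.8] yaw -170.27 tilt [-1.e-03  3.e-04 -1.e+00] t 13.6 w 22.7 grip 80.0 F [ 0.1 -0.7  2.8]
(634.2, 30.7, 300, 93.5) -> [-0.4524 -0.8578 -0.6803] 1.0692
```

move_arm:
  commands:
    - [[0,0,-0.1,0,0.85],[0,0,-0.225,0,0.85],[0,0,-0.35,0,0.85],[0,0,-0.475,0,0.85],[0,0,-0.6,0,0.85],[0,0,-0.75,0.08,0.85],[-0.03,-0.1,-0.75,0.17,0.85],[-0.07,-0.2,-0.75,0.26,0.85],[-0.11,-0.3,-0.75,0.35,0.85],[-0.15,-0.4,-0.75,0.44,0.85],[-0.19,-0.5,-0.75,0.53,0.85],[-0.23,-0.6,-0.75,0.62,0.85],[-0.27,-0.7,-0.75,0.71,0.85],[-0.31,-0.81,-0.75,0.8,0.85],[-0.31,-0.81,-0.75,0.89,0.85],[-0.31,-0.81,-0.75,0.98,0.85],[-0.31,-0.81,-0.75,1.0,0.85],[-0.31,-0.81,-0.75,1.0,0.85]]

```text
time_s: 15.4
eef_pos: [574.4, 39.8, 326.6]
eef_rot: [[-0.169, 0.986, -0.001], [0.986, 0.169, 0.0], [0.0, -0.001, -1.0]]
force: [0.1, 1.0, -0.6]
width: 22.6
grip_force: 79.6
```

```bash
python3 ov.py w7.png 634.2 30.7 .061
python3 - <<'E'
from h import *
plan((634.2,30.7,270,93.5))
E
```

```text
tcp [574.4  39.8 326.6] yaw 99.73 tilt [ 4.0e-04 -1.3e-03 -1.0e+00] t 15.4 w 22.6 grip 79.6 F [ 0.1  1.  -0.6]
(632, 31, 330, 93.5) -> [-0.0459  0.1381 -0.0087] 0.0692
tcp [574.5  39.9 326.7] yaw 99.78 tilt [ 4.0e-04 -1.1e-03 -1.0e+00] t 15.45 w 22.8 grip 79.6 F [ 0.1 -0.5  0.1]
(634.2, 30.7, 270, 93.5) -> [-0.048   0.1434  0.1416] 0.0698
```

View pics/o_w7.png

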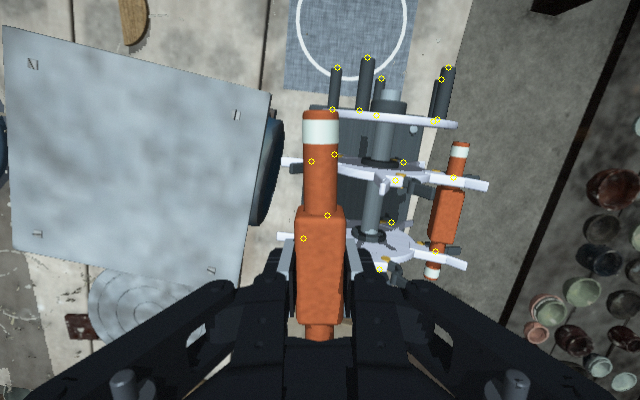

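Bar 1 is clipped at place_1, around (445,210) on its markers, and the pegs at (338,68), (367,57) and (448,68) are in the detent. Next empty clip is on top, so bar 2 goes in.

move_arm:
  commands:
    - [[-0.048,0.144,0.05,0.07,0.85],[-0.048,0.144,0.05,0.07,0.85],[-0.048,0.144,0.14,0.07,0.85],[-0.048,0.144,0.14,0.07,0.85],[-0.048,0.144,0.14,0.07,0.85],[-0.048,0.144,0.18,0.07,0.85],[-0.048,0.144,0.205,0.07,0.85],[-0.048,0.144,0.22,0.07,0.85],[-0.048,0.144,0.23,0.07,0.85],[-0.048,0.144,0.24,0.07,0.85],[-0.048,0.144,0.25,0.07,0.85],[-0.048,0.144,0.258,0.07,0.85],[-0.048,0.144,0.265,0.07,0.85],[-0.048,0.144,0.27,0.07,0.85],[-0.048,0.144,0.27,0.07,0.85],[-0.048,0.144,0.27,0.07,0.85]]
  force: 100

```text
time_s: 17.05
eef_pos: [637.9, 30.7, 225.6]
eef_rot: [[-0.061, 0.998, 0.01], [0.998, 0.061, -0.001], [-0.001, 0.01, -1.0]]
force: [-0.0, 1.1, 18.7]
width: 21.9
grip_force: 105.4
```

Run:
```python
from h import *
snap('wrist','w8.png');plan(L(0,0,300),L(-67,114,300),L(-67,114,196))
```

```text
tcp [637.9  30.7 225.6] yaw 93.47 tilt [-0.0012  0.0103 -0.9999] t 17.1 w 21.8 grip 105.4 F [ 0.1  1.4 18.4]
(np.float64(634.2), np.float64(30.7), 300, 93.5) -> [ 0.0002 -0.0074 -0.1861] -0.0004
(np.float64(560.4), np.float64(140.4), 300, 93.5) -> [ 0.2851 -0.175  -0.1882] -0.0004
(np.float64(560.4), np.float64(140.4), 196, 93.5) -> [ 0.2854 -0.1777  0.0718] -0.0004
```

move_arm:
  commands:
    - [[0,0,0,0,0.45],[0,0,0,0,0.45],[0,0,0,0,0.45],[0,0,-0.1,0,0.45],[0,0,-0.2,0,0.45],[0.1,-0.06,-0.2,0,0.8],[0.19,-0.115,-0.2,0,1],[0.284,-0.175,-0.2,0,1],[0.284,-0.175,-0.1,0,1],[0.284,-0.175,-0.05,0,1],[0.284,-0.175,-0.05,0,1],[0.284,-0.175,-0.05,0,1]]

```text
time_s: 18.3
eef_pos: [558.0, 139.8, 239.1]
eef_rot: [[-0.06, 0.998, -0.001], [0.998, 0.06, -0.0], [0.0, -0.001, -1.0]]
force: [0.3, -0.9, -0.1]
width: -0.2
grip_force: 0.0
```

```bash
python3 drum.py t9
python3 - <<'E'
from h import *
plan(L(-67,114,196),L(13,114,196),L(13,114,300))
E
```

```text
tcp [558.  139.8 239.1] yaw 93.42 tilt [ 0.     -0.0012 -1.    ] t 18.3 w -0.2 grip 0.0 F [ 0.3 -0.9 -0.1]
world [393.7 396.1  11.3] local [-217.8  379.4 -123.7] err 0.5 0.93 0.73 520 481
world [629.2  -6.7 240.9] local [ -7.3 -37.  105.9] err 1.6 0.52 0.67 177 164
tcp [559.1 139.7 241. ] yaw 93.41 tilt [-0.      0.0027 -1.    ] t 18.5 w 0.0 grip 0.0 F [-0.9  0.1  0.4]
(np.float64(560.4), np.float64(140.4), 196, 93.5) -> [0.0016 0.0031 0.1125] -0.001
(np.float64(640.2), np.float64(145.3), 196, 93.5) -> [0.0019 0.203  0.113 ] -0.001
(np.float64(640.2), np.float64(145.3), 300, 93.5) -> [ 0.0019  0.2037 -0.147 ] -0.001
```

move_arm:
  commands:
    - [[0.001,0,0.11,0,1],[0.001,0,0.11,0,1],[0.001,0.02,0.11,0,1],[0.001,0.04,0.11,0,1],[0.001,0.055,0.11,0,1],[0.001,0.07,0.11,0,1],[0.001,0.085,0.11,0,1],[0.001,0.1,0.11,0,1],[0.001,0.115,0.11,0,1],[0.001,0.13,0.11,0,1],[0.001,0.145,0.11,0,1],[0.001,0.16,0.11,0,1],[0.001,0.175,0.11,0,1],[0.001,0.19,0.11,0,1],[0.001,0.2,0.11,0,1],[0.001,0.205,0.11,0,1],[0.001,0.205,0.11,0,1],[0.001,0.205,0.05,0,1],[0.001,0.205,-0.05,0,1],[0.001,0.205,-0.15,0,1]]

```text
time_s: 20.5
eef_pos: [639.2, 145.2, 299.6]
eef_rot: [[-0.06, 0.998, -0.002], [0.998, 0.06, -0.0], [0.0, -0.002, -1.0]]
force: [0.9, -0.9, 0.1]
width: -0.3
grip_force: 0.0
```

Run:
```python
from h import *
plan((393.8,395.6,200,190.7))
```

```text
tcp [639.2 145.2 299.6] yaw 93.44 tilt [ 0.     -0.0023 -1.    ] t 20.5 w -0.3 grip 0.0 F [ 0.9 -0.9  0.1]
(393.8, 395.6, 200, 190.7) -> [ 0.6616 -0.5742  0.2503] -1.0807
```

move_arm:
  commands:
    - [[0.07,-0.06,0,-0.1,0.57],[0.14,-0.12,0,-0.19,0.57],[0.22,-0.19,0,-0.28,0.57],[0.3,-0.26,0,-0.37,0.57],[0.38,-0.33,0.03,-0.46,0.57],[0.46,-0.4,0.08,-0.55,0.57],[0.54,-0.46,0.15,-0.64,0.57],[0.61,-0.53,0.2,-0.73,0.57],[0.6616,-0.5742,0.25,-0.82,0.57],[0.6616,-0.5742,0.25,-0.91,0.57],[0.6616,-0.5742,0.25,-1,0.57],[0.6616,-0.5742,0.25,-1,0.57],[0.6616,-0.5742,0.25,-1,0.57]]
  force: 80

```text
time_s: 21.8
eef_pos: [394.8, 395.6, 199.5]
eef_rot: [[-0.998, -0.057, 0.0], [-0.057, 0.998, 0.0], [-0.0, 0.0, -1.0]]
force: [-0.2, -0.1, 0.2]
width: 36.5
grip_force: 0.0
```

Run:
```python
from bars import *
bars(); plan((393.8,395.6,27,190.7))
a=snap('top','t10.png')['pixels'][60:260,180:480,::-1];b=snap('scene','s10.png')['pixels'][160:260,390:490,::-1]
cv2.imwrite('pics/t10o.png',np.hstack([cv2.resize(a,(480,320)),cv2.resize(b,(320,320))]))
```

```text
wrist bar 0.8 [388.3 395.1] [393.1 395.9] deg 10.3 len 151.3
tcp [395.  395.5 199.6] yaw -176.69 tilt [-3.e-04  2.e-04 -1.e+00] t 21.9 w 36.6 grip 0.0 F [ 0.8 -0.3 -0.1]
(393.8, 395.6, 27, 190.7) -> [3.000e-03 4.000e-04 4.314e-01] -0.0821
```

View pics/t10o.png

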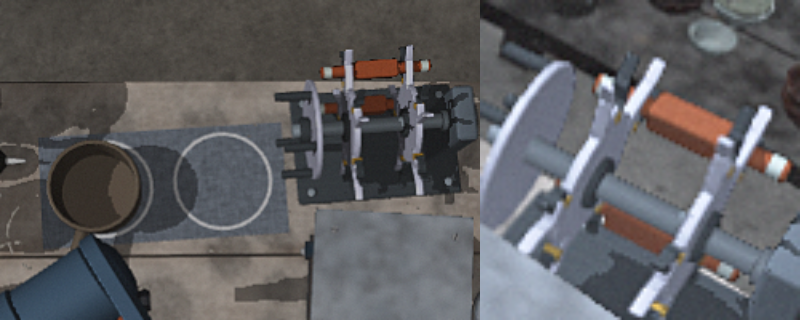

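Both bars are held, at places 1 (375,70) and 2 (365,105), with an empty clip on top. Grasping bar 3.

move_arm:
  commands:
    - [[0.003,0,0.2,-0.08,0.57],[0.003,0,0.3,-0.08,0.57],[0.003,0,0.38,-0.08,0.57],[0.003,0,0.432,-0.08,0.57],[0.003,0,0.432,-0.08,0.57],[0.003,0,0.432,-0.08,0.57],[0.003,0,0.432,-0.08,0.85],[0.003,0,0.432,-0.08,0.85],[0.003,0,0.432,-0.08,0.85],[0.003,0,0.432,-0.08,0.85]]
  force: 80

```text
time_s: 23.0
eef_pos: [394.0, 395.7, 27.0]
eef_rot: [[-0.983, -0.184, 0.001], [-0.184, 0.983, 0.0], [-0.001, 0.0, -1.0]]
force: [1.2, -0.4, 1.5]
width: 22.2
grip_force: 80.5
```

Run:
```python
from h import *
plan((575,40,330,100))
```

```text
tcp [394.  395.7  27. ] yaw -169.38 tilt [-9.e-04  3.e-04 -1.e+00] t 23.0 w 22.2 grip 80.5 F [ 1.2 -0.4  1.5]
(575, 40, 330, 100) -> [-0.2816 -0.9571 -0.7577] 1.0069
```

move_arm:
  commands:
    - [[0,0,-0.1,0,0.85],[0,0,-0.225,0,0.85],[0,0,-0.35,0,0.85],[0,0,-0.475,0,0.85],[0,0,-0.6,0,0.85],[0,0,-0.75,0.08,0.85],[-0.03,-0.11,-0.75,0.17,0.85],[-0.06,-0.22,-0.75,0.26,0.85],[-0.1,-0.34,-0.75,0.35,0.85],[-0.13,-0.46,-0.75,0.44,0.85],[-0.17,-0.58,-0.75,0.53,0.85],[-0.2,-0.7,-0.75,0.62,0.85],[-0.24,-0.82,-0.75,0.71,0.85],[-0.28,-0.95,-0.75,0.8,0.85],[-0.28,-0.95,-0.75,0.89,0.85],[-0.28,-0.95,-0.75,0.98,0.85],[-0.28,-0.95,-0.75,1.0,0.85],[-0.28,-0.95,-0.75,1.0,0.85]]

```text
time_s: 24.8
eef_pos: [573.5, 42.6, 325.7]
eef_rot: [[-0.184, 0.983, -0.002], [0.983, 0.184, 0.0], [0.0, -0.001, -1.0]]
force: [0.4, 0.5, -1.1]
width: 22.3
grip_force: 80.1
```

```bash
python3 ov.py w11.png 634.2 30.7 .061
python3 - <<'E'
from h import *
plan((634.2,30.7,270,93.5))
# numeric check: bar pose in the hand vs earlier picks: terracotta mask in the wrist view
for f in ('w3.png','w7.png','w11.png'):
    a=cv2.imread('pics/'+f)[100:345,280:365].astype(int);m=(a[:,:,2]>1.7*a[:,:,0])&(a[:,:,2]>90);v,u=np.nonzero(m);print(f,m.sum(),u.min()+280,u.max()+280,v.min()+100,v.max()+100)
E
```

```text
tcp [573.5  42.6 325.7] yaw 100.62 tilt [ 4.0e-04 -1.5e-03 -1.0e+00] t 24.8 w 22.3 grip 80.1 F [ 0.4  0.5 -1.1]
(632, 31, 330, 93.5) -> [-0.0554  0.1385 -0.011 ] 0.0792
tcp [573.5  42.7 325.9] yaw 100.67 tilt [ 4.0e-04 -1.2e-03 -1.0e+00] t 24.85 w 22.7 grip 80.1 F [ 0.6 -0.4 -0.3]
(634.2, 30.7, 270, 93.5) -> [-0.0577  0.1438  0.1395] 0.0797
w3.png 8446 294 345 108 341
w7.png 8291 294 345 110 341
w11.png 8432 294 345 108 341
```

move_arm:
  commands:
    - [[-0.0577,0.1438,0.05,0.08,0.85],[-0.0577,0.1438,0.05,0.08,0.85],[-0.0577,0.1438,0.14,0.08,0.85],[-0.0577,0.1438,0.14,0.08,0.85],[-0.0577,0.1438,0.14,0.08,0.85],[-0.0577,0.1438,0.18,0.08,0.85],[-0.0577,0.1438,0.205,0.08,0.85],[-0.0577,0.1438,0.22,0.08,0.85],[-0.0577,0.1438,0.23,0.08,0.85],[-0.0577,0.1438,0.24,0.08,0.85],[-0.0577,0.1438,0.25,0.08,0.85],[-0.0577,0.1438,0.258,0.08,0.85],[-0.0577,0.1438,0.265,0.08,0.85],[-0.0577,0.1438,0.269,0.08,0.85],[-0.0577,0.1438,0.269,0.08,0.85],[-0.0577,0.1438,0.269,0.08,0.85]]
  force: 100

```text
time_s: 26.45
eef_pos: [637.6, 30.7, 224.7]
eef_rot: [[-0.061, 0.998, 0.01], [0.998, 0.061, -0.001], [-0.001, 0.01, -1.0]]
force: [-0.5, 0.9, 18.0]
width: 22.2
grip_force: 105.2
```

Run:
```python
from h import *
plan(L(0,0,300),L(-67,114,300),L(-67,114,196))
```

```text
tcp [637.6  30.7 224.7] yaw 93.47 tilt [-0.0011  0.0097 -1.    ] t 26.45 w 22.2 grip 105.2 F [-0.5  0.9 18. ]
(np.float64(634.2), np.float64(30.7), 300, 93.5) -> [ 0.0003 -0.0066 -0.1883] -0.0003
(np.float64(560.4), np.float64(140.4), 300, 93.5) -> [ 0.2853 -0.1742 -0.1902] -0.0003
(np.float64(560.4), np.float64(140.4), 196, 93.5) -> [ 0.2855 -0.1767  0.0698] -0.0003
```

move_arm:
  commands:
    - [[0,0,0,0,0.45],[0,0,0,0,0.45],[0,0,0,0,0.45],[0,0,-0.1,0,0.45],[0,0,-0.2,0,0.45],[0.1,-0.06,-0.2,0,0.8],[0.19,-0.115,-0.2,0,1],[0.285,-0.174,-0.2,0,1],[0.285,-0.174,-0.1,0,1],[0.285,-0.174,-0.05,0,1],[0.285,-0.174,-0.05,0,1],[0.285,-0.174,-0.05,0,1]]

```text
time_s: 27.65
eef_pos: [558.2, 140.2, 238.7]
eef_rot: [[-0.06, 0.998, -0.001], [0.998, 0.06, -0.0], [0.0, -0.001, -1.0]]
force: [0.5, -0.0, -0.0]
width: 0.2
grip_force: 0.0
```

Run:
```python
from h import *
plan(L(-67,114,196),L(13,114,196),L(13,114,300))
```

```text
tcp [558.2 140.2 238.7] yaw 93.43 tilt [ 0.     -0.0011 -1.    ] t 27.65 w 0.2 grip 0.0 F [ 0.5 -0.  -0. ]
(np.float64(560.4), np.float64(140.4), 196, 93.5) -> [0.0002 0.0057 0.1068] -0.0008
(np.float64(640.2), np.float64(145.3), 196, 93.5) -> [0.0005 0.2055 0.1066] -0.0008
(np.float64(640.2), np.float64(145.3), 300, 93.5) -> [ 0.0005  0.2053 -0.1534] -0.0008
```

move_arm:
  commands:
    - [[0,0,0.107,0,1],[0,0,0.107,0,1],[0,0.02,0.107,0,1],[0,0.04,0.107,0,1],[0,0.055,0.107,0,1],[0,0.07,0.107,0,1],[0,0.085,0.107,0,1],[0,0.1,0.107,0,1],[0,0.115,0.107,0,1],[0,0.13,0.107,0,1],[0,0.145,0.107,0,1],[0,0.16,0.107,0,1],[0,0.175,0.107,0,1],[0,0.19,0.107,0,1],[0,0.2,0.107,0,1],[0,0.205,0.107,0,1],[0,0.205,0.107,0,1],[0,0.205,0.05,0,1],[0,0.205,-0.05,0,1],[0,0.205,-0.15,0,1]]

```text
time_s: 29.65
eef_pos: [639.4, 145.2, 299.2]
eef_rot: [[-0.06, 0.998, -0.002], [0.998, 0.06, -0.0], [-0.0, -0.002, -1.0]]
force: [0.6, -0.3, 0.0]
width: -0.1
grip_force: 0.0
```

Run:
```python
from h import *
plan()
for c in ('top','scene'):
    s=snap(c,c+'11.png')
    for r in ctrl.trace(c,'glaze_pot')[:2]: print(c,r['confidence'],np.round(r['rect'],1))
a=cv2.imread('pics/top11.png')[60:260,180:480];b=cv2.imread('pics/scene11.png')[130:300,230:500]
cv2.imwrite('pics/t11o.png',np.vstack([cv2.resize(a[90:,:130],None,fx=3,fy=3)[:, :390], ]) if 0 else np.hstack([cv2.resize(a,(450,300)),cv2.resize(b,(350,300))]))
```

```text
tcp [639.4 145.2 299.2] yaw 93.44 tilt [-0.     -0.0023 -1.    ] t 29.65 w -0.1 grip 0.0 F [ 0.6 -0.3  0. ]
top 0.85 [239.2 190.3  65.9  78.7]
top 0.53 [415.9 147.4 116.7  67. ]
scene 0.65 [283.4 189.8  62.5  53.3]
```

View pics/t11o.png

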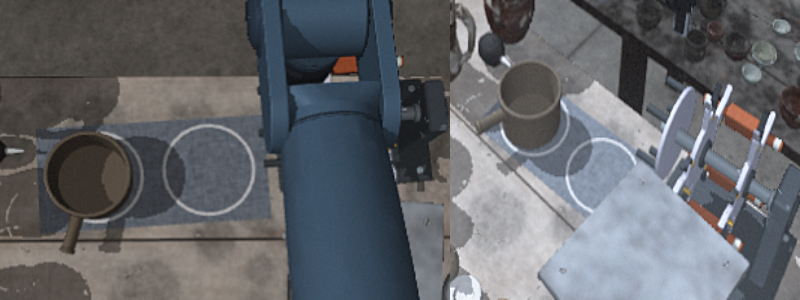

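Three bars are clipped (scene crop (740,120), (720,180), (715,215)) with an empty clip on top. The pan is at about (88,175) in the top view with its handle toward the robot. Next I'll measure the pan and rings by fitting.

```bash
cat > pan.py <<'E'
from h import *
from scipy.optimize import minimize
def circ(x,y,r,z,n=48):
    a=np.linspace(0,2*np.pi,n);return [(x+r*np.cos(t),y+r*np.sin(t),z) for t in a]
def render(s,p):
    m=np.zeros((400,640),np.uint8)
    h=lambda pts:cv2.fillConvexPoly(m,cv2.convexHull(np.array([w2px(s,q)*16 for q in pts]).astype(np.int32)),1,shift=4)
    x,y,a=p;c,n=np.cos(a),np.sin(a)
    h(circ(x,y,67,75)+circ(x,y,66,0))
    for d0,d1,r in ((60,110,10),(110,123,12)):
        h([(x+c*d-n*r*np.cos(t),y+n*d+c*r*np.cos(t),52+r*np.sin(t)) for d in (d0,d1) for t in np.linspace(0,2*np.pi,16)])
    return m.astype(bool)
def pan(cams=('top','scene'),g=(520,430,np.radians(195))):
    O=[]
    for c in cams:
        s=snap(c);r=ctrl.trace(c,'glaze_pot')
        if r and r[0]['confidence']>.4:O.append((s,r[0]['pixels'],c))
    out={}
    for sel in [[o] for o in O]+[O]:
        f=lambda p:-sum((render(s,p)&m).sum()/(render(s,p)|m).sum() for s,m,_ in sel)/len(sel)
        best=None
        for a0 in (-.35,0,.35):
            q=minimize(f,[g[0],g[1],g[2]+a0],method='Nelder-Mead',options=dict(initial_simplex=np.array([g]*4)+np.array([[0,0,a0],[15,0,a0],[0,15,a0],[0,0,a0+.3]]),xatol=.05,fatol=1e-4))
            if best is None or q.fun<best.fun: best=q
        print([o[2] for o in sel],best.x[:2].round(1),np.degrees(best.x[2]).round(1),'IoU',-best.fun.round(3))
    return best.x
def ring():
    s=ctrl.snapshot('top');im=cv2.imread('pics/top0.png')[:,:,::-1].astype(int)
    # spray ring: white pixels inside the expected annulus
    best=None
    for it in range(4):
        c=(530,250) if best is None else best
        pts=[]
        for v in range(100,260):
            for u in range(270,370):
                q=at_z(s,u,v,0)[:2];d=np.hypot(*(q-c))
                if im[v,u].mean()>RT and abs(d-72)<(14 if it==0 else 7) : pts.append(q)
        pts=np.array(pts);A=np.c_[2*pts,np.ones(len(pts))];z=np.linalg.lstsq(A,(pts**2).sum(1),rcond=None)[0];best=z[:2]
        R=np.sqrt(z[2]+best@best);sd=np.std(np.hypot(*(pts-best).T))
    print('ring_spray',best.round(1),'r',R.round(1),'n',len(pts),'sd',sd.round(1));return best
RT=140
if __name__=='__main__':
    s=ctrl.snapshot('top');print(at_z(s,180+320/2.3,80+215/2.3,0),at_z(s,180+135/2.3,80+222/2.3,75))
    ring();pan()
E
python3 pan.py
```

```text
[578.9596145  241.30665592   0.        ] [561.04567545 424.24095364  75.        ]
ring_spray [580.9 242. ] r 72.2 n 276 sd 1.3
['top'] [562.9 425.4] 164.7 IoU 0.918
['scene'] [568.7 431. ] 231.3 IoU 0.835
['top', 'scene'] [566.3 428.4] 167.1 IoU 0.896
```

Run:
```python
from h import *
plan((440,459,220,165))
```

```text
tcp [639.6 145.2 297.2] yaw 93.44 tilt [ 0.     -0.0028 -1.    ] t 30.15 w 0.1 grip 0.0 F [-0.4  0.9 -0.4]
(440, 459, 220, 165) -> [ 0.8131 -0.4505  0.1943] -0.7952
```

move_arm:
  commands:
    - [[0.08,-0.05,0,-0.09,0.4],[0.17,-0.09,0,-0.18,0.4],[0.26,-0.14,0,-0.27,0.4],[0.35,-0.19,0.02,-0.36,0.4],[0.44,-0.24,0.06,-0.45,0.4],[0.53,-0.29,0.1,-0.54,0.4],[0.62,-0.34,0.15,-0.63,0.4],[0.71,-0.39,0.19,-0.72,0.4],[0.8131,-0.4505,0.1943,-0.7952,0.4],[0.8131,-0.4505,0.1943,-0.7952,0.4],[0.8131,-0.4505,0.1943,-0.7952,0.4],[0.8131,-0.4505,0.1943,-0.7952,0.4]]
  force: 50

```text
time_s: 31.35
eef_pos: [441.4, 458.4, 221.2]
eef_rot: [[-0.966, 0.26, 0.0], [0.26, 0.966, -0.0], [-0.0, -0.0, -1.0]]
force: [0.8, -0.2, 0.3]
width: 51.2
grip_force: 0.0
```

Run:
```python
from pan import *
plan()
s=snap('wrist','w12.png');r=ctrl.trace('wrist','glaze_pot');print([(a['confidence'],np.round(a['rect'])) for a in r])
g=(563,425.5,np.radians(165))
for c in ('top','wrist'): pan((c,),g)
np.save('m12.npy',r[0]['pixels']) if r else 0
im=s['pixels'][:,:,::-1].copy();m=render(s,g);k=cv2.findContours(m.astype(np.uint8),0,2)[0];cv2.drawContours(im,k,-1,(0,255,255),1);cv2.imwrite('pics/w12o.png',im)
```

```text
tcp [441.4 458.4 221.2] yaw 164.92 tilt [-2.e-04 -2.e-04 -1.e+00] t 31.35 w 51.2 grip 0.0 F [ 0.8 -0.2  0.3]
[(0.98, array([327., 251., 104., 177.]))]
['top'] [543.9 446.4] 185.5 IoU 0.68
['top'] [543.9 446.4] 185.5 IoU 0.68
['wrist'] [538.9 447.8] 162.9 IoU 0.815
['wrist'] [538.9 447.8] 162.9 IoU 0.815
```

View pics/w12o.png

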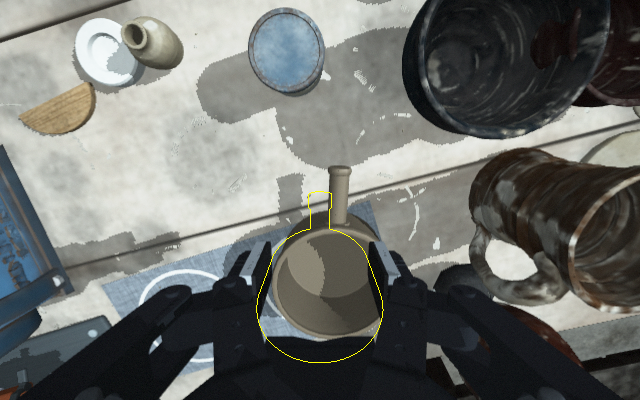

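The pan has been knocked aside: the real pan is at (328,275), against the overlay of its old pose. Its handle runs from (340,170) to (340,220). I'll measure it from the wrist mask's handle.

Run:
```python
from pan import *
s=ctrl.snapshot('wrist');r=ctrl.trace('wrist','glaze_pot')[0];m=r['pixels']
v0=np.nonzero(m)[0].min();print('top row',v0)
P=[]
for v in range(v0+14,v0+48,2):
    u=np.nonzero(m[v])[0];u=u[abs(u-341)<25];P.append(at_z(s,(u.min()+u.max())/2,v,52)[:2])
    if v%8==0: print(v,u.min(),u.max())
P=np.array(P);d=P[-1]-P[0];k=np.polyfit(P[:,0],P[:,1],1);ang=np.degrees(np.arctan2(-k[0],-1))
print(P[0].round(1),P[-1].round(1),'handle dir',ang%360)
e=at_z(s,341,v0,52)[:2];print('knob end',e.round(1))
a=np.radians(ang);c=e-123*np.array([np.cos(a),np.sin(a)]);print('centre',c.round(1))
# partial-visibility fit: compare only where the gripper does not hide (rows<300, cols 270..372)
f=lambda p:-((lambda q:(q&m).sum()/(q|m).sum())(render(s,p)*W))
W=np.zeros((400,640),bool);W[:270,272:370]=1;m=m&W
q=minimize(f,[c[0],c[1],a],method='Nelder-Mead',options=dict(initial_simplex=[[c[0],c[1],a],[c[0]+8,c[1],a],[c[0],c[1]+8,a],[c[0],c[1],a+.1]]));print(q.x[:2].round(1),np.degrees(q.x[2])%360,q.fun)
```

```text
top row 165
[434.2 480.1] [465.9 467.9] handle dir 161.64679198916542
knob end [421.1 486. ]
centre [537.9 447.2]
[544.6 447. ] 163.20992421608824 -0.9437478230581678
```

Run:
```python
from h import *
plan((455.5,473.2,150,162.5),(455.5,473.2,58,162.5))
```

```text
tcp [441.1 458.7 221.3] yaw 164.96 tilt [-1.e-04  1.e-04 -1.e+00] t 31.75 w 51.1 grip 0.0 F [-0.5  0.3  0.5]
(455.5, 473.2, 150, 162.5) -> [-0.0252  0.0444  0.1783] 0.0273
(455.5, 473.2, 58, 162.5) -> [-0.0252  0.0444  0.4083] 0.0273
```

move_arm:
  commands:
    - [[-0.0252,0.0444,0.08,0.027,0.4],[-0.0252,0.0444,0.17,0.027,0.4],[-0.0252,0.0444,0.25,0.027,0.4],[-0.0252,0.0444,0.33,0.027,0.4],[-0.0252,0.0444,0.38,0.027,0.4],[-0.0252,0.0444,0.408,0.027,0.4],[-0.0252,0.0444,0.408,0.027,0.4],[-0.0252,0.0444,0.408,0.027,0.9],[-0.0252,0.0444,0.408,0.027,0.9],[-0.0252,0.0444,0.408,0.027,0.9],[-0.0252,0.0444,0.408,0.027,0.9],[-0.0252,0.0444,0.408,0.027,0.9]]
  force: 50

```text
time_s: 32.95
eef_pos: [456.1, 474.4, 60.1]
eef_rot: [[-0.954, 0.299, 0.002], [0.299, 0.954, 0.002], [-0.002, 0.002, -1.0]]
force: [-0.8, -0.3, 5.1]
width: 18.6
grip_force: 49.0
```

Run:
```python
from pan import *
plan()
st=ctrl.read_state();p=st['eef_pos'];R=st['eef_rot'];a=np.arctan2(R[1,0],R[0,0])
# 1-D/2-D fit of pan with scene, top with handle axis through TCP
for c in ('top','scene','wrist'):
    s=snap(c,'x'+c+'.png');r=ctrl.trace(c,'glaze_pot');print(c,[(round(x['confidence'],2),np.round(x['rect'])) for x in r[:2]])
    if not r: continue
    m=r[0]['pixels'];I=[]
    for d in range(78,110,2):
        q=render(s,(p[0]-d*np.cos(a),p[1]-d*np.sin(a),a));I.append(round((q&m).sum()/(q|m).sum(),3))
    print(I)
```

```text
tcp [456.1 474.4  60.1] yaw 162.58 tilt [-0.0018  0.0024 -1.    ] t 32.95 w 18.6 grip 49.0 F [-0.8 -0.3  5.1]
top [(0.55, array([230., 187.,  62.,  61.])), (0.51, array([404., 141., 101.,  96.]))]
[np.float64(0.588), np.float64(0.61), np.float64(0.637), np.float64(0.655), np.float64(0.66), np.float64(0.66), np.float64(0.655), np.float64(0.653), np.float64(0.649), np.float64(0.639), np.float64(0.631), np.float64(0.627), np.float64(0.618), np.float64(0.609), np.float64(0.597), np.float64(0.589)]
scene [(0.77, array([272., 190.,  61.,  49.]))]
[np.float64(0.726), np.float64(0.747), np.float64(0.758), np.float64(0.767), np.float64(0.768), np.float64(0.767), np.float64(0.771), np.float64(0.768), np.float64(0.767), np.float64(0.764), np.float64(0.753), np.float64(0.741), np.float64(0.724), np.float64(0.699), np.float64(0.687), np.float64(0.664)]
wrist [(0.78, array([316., 282., 191., 173.]))]
[np.float64(0.191), np.float64(0.197), np.float64(0.203), np.float64(0.209), np.float64(0.215), np.float64(0.222), np.float64(0.222), np.float64(0.219), np.float64(0.216), np.float64(0.214), np.float64(0.211), np.float64(0.209), np.float64(0.207), np.float64(0.205), np.float64(0.202), np.float64(0.199)]
```

move_arm:
  commands:
    - [[0,0,-0.004,0,0.9],[-0.01,-0.018,-0.004,0,0.9],[-0.025,-0.046,-0.004,0,0.9],[-0.043,-0.08,-0.004,0,0.9],[-0.062,-0.115,-0.004,0,0.9],[-0.081,-0.15,-0.004,0,0.9],[-0.1,-0.185,-0.004,0,0.9],[-0.119,-0.22,-0.004,0,0.9],[-0.138,-0.255,-0.004,0,0.9],[-0.157,-0.29,-0.004,0,0.9],[-0.176,-0.325,-0.004,0,0.9],[-0.195,-0.36,-0.004,0,0.9],[-0.211,-0.39,-0.004,0,0.9],[-0.225,-0.416,-0.004,0,0.9],[-0.237,-0.438,-0.004,0,0.9],[-0.245,-0.453,-0.004,0,0.9],[-0.249,-0.461,-0.004,0,0.9],[-0.249,-0.461,-0.004,0,0.9],[-0.249,-0.461,-0.004,0,0.9]]

```text
time_s: 35.15
eef_pos: [495.3, 267.1, 60.1]
eef_rot: [[-0.954, 0.3, 0.001], [0.3, 0.954, -0.001], [-0.001, -0.001, -1.0]]
force: [-0.2, -0.1, 6.0]
width: 18.4
grip_force: 49.8
```

Run:
```python
from pan import *
plan()
st=ctrl.read_state();p=st['eef_pos'];R=st['eef_rot'];a=np.arctan2(R[1,0],R[0,0])
for d in (86,89,92): print(d,(p[:2]-d*R[:2,0]).round(1))
pan(('top','scene'),(581,242,a))
```

```text
tcp [495.3 267.1  60.1] yaw 162.56 tilt [-9.e-04 -7.e-04 -1.e+00] t 35.15 w 18.4 grip 49.8 F [-0.2 -0.1  6. ]
86 [577.4 241.3]
89 [580.2 240.4]
92 [583.1 239.5]
['top'] [577.2 242. ] 161.4 IoU 0.47
['scene'] [585.8 252.7] 168.1 IoU 0.666
['top', 'scene'] [581.8 242.3] 164.0 IoU 0.562
```

move_arm:
  commands:
    - [[0,0,0,0,0.4],[0,0,0,0,0.4],[0,0,0,0,0.4],[0,0,0,0,0.4],[0,0,-0.08,0,0.4],[0,0,-0.17,0,0.4],[0,0,-0.28,0,0.4],[0,0,-0.4,0,0.4],[0.09,0.07,-0.5,0,0.4],[0.18,0.14,-0.6,0,0.4],[0.27,0.21,-0.6,0,0.4],[0.36,0.28,-0.6,0,0.4],[0.45,0.36,-0.6,0,0.4],[0.53,0.42,-0.6,0,0.4],[0.61,0.49,-0.6,0,0.4],[0.68,0.55,-0.6,0,0.4],[0.68,0.55,-0.6,0,0.4]]

```text
time_s: 37.05
eef_pos: [298.4, 561.8, 299.0]
eef_rot: [[-0.956, 0.295, -0.001], [0.295, 0.956, 0.0], [0.001, -0.0, -1.0]]
force: [0.6, -0.4, 0.6]
width: 51.0
grip_force: 0.0
```

```bash
python3 - <<'E'
from pan import *
plan()
pan(('top','scene'),(581,242,np.radians(163)))
s=snap('top','end.png');snap('scene','ends.png')
im=cv2.imread('pics/end.png')[:,:,::-1].astype(int)
# ring remnants visible around the pan foot: distance stats of bright pixels to the ring circle; pan edge fit at rim z=75
g=cv2.cvtColor(cv2.imread('pics/end.png'),cv2.COLOR_BGR2GRAY)
for n in ('bar_1','clip_0'):
  print(n,[(round(r['confidence'],2),np.round(r['rect'])) for r in ctrl.trace('top',n)[:4]])
E
python3 drum.py z
```

```text
tcp [298.4 561.8 299. ] yaw 162.86 tilt [ 1.e-03 -3.e-04 -1.e+00] t 37.05 w 51.0 grip 0.0 F [ 0.6 -0.4  0.6]
['top'] [577.2 242.5] 163.9 IoU 0.902
['scene'] [583.6 250.5] 167.1 IoU 0.802
['top', 'scene'] [579.6 243.1] 163.3 IoU 0.844
bar_1 [(0.9, array([406., 165.,  50.,  17.])), (0.79, array([403., 125.,  42.,  12.])), (0.56, array([414., 102.,  70.,  14.])), (0.41, array([321., 182.,  60.,  84.]))]
clip_0 [(0.72, array([406., 139., 105.,  97.])), (0.52, array([300., 309.,  26.,  27.])), (0.28, array([281., 177., 157.,  78.]))]
tcp [302.  558.5 299.7] yaw 162.49 tilt [-1.e-04  0.e+00 -1.e+00] t 37.45 w 51.2 grip 0.0 F [0.8 0.6 0.5]
world [709.5  36.1 152.2] local [75.5  0.8 17.2] err 2.4 0.96 0.88 564 323
world [684.9  32.8  55. ] local [ 50.7  -1.  -80. ] err 1.9 0.62 0.6 259 183
```

Run:
```python
from pan import *
s=ctrl.snapshot('top');im=s['pixels'].astype(np.float32);hsv=im[:,:,0]-im[:,:,2]  # red-blue: brown pan positive, grey mat/white ~<=0
C=np.array([580.9,242])
def prof(ch,th,z,rs):
    out=[]
    for r in rs:
        u=w2px(s,(C[0]+r*np.cos(th),C[1]+r*np.sin(th),z));out.append(cv2.getRectSubPix(ch,(1,1),(float(u[0]),float(u[1])))[0,0])
    return np.array(out)
rs=np.arange(44,92,2)
print('z=0 near side')
for t in (190,205,220,235): print(t,prof(hsv,np.radians(t),0,rs).astype(int).tolist(),prof(im.mean(2),np.radians(t),0,rs).astype(int).tolist())
# rim edge z=75 all round: outermost radius where red-blue crosses half
E=[]
for t in range(0,360,10):
    if 150<t<178: continue
    p=prof(hsv,np.radians(t),75,np.arange(50,90,.5))
    g=-np.gradient(cv2.GaussianBlur(p[:,None],(1,7),0)[:,0]);i=g.argmax();E.append((t,50+i*.5,g[i]))
E=np.array(E);print(E[:,:2].astype(int).tolist())
for half in (E,E[(E[:,0]<90)|(E[:,0]>270)]):
    pts=C+half[:,1:2]*np.c_[np.cos(np.radians(half[:,0])),np.sin(np.radians(half[:,0]))]
    from scipy.optimize import least_squares
    q=least_squares(lambda c:np.hypot(*(pts-c[:2]).T)-67,C,loss='soft_l1');print('rim fit',q.x.round(1),'rms',np.sqrt((q.fun**2).mean()).round(2))
```

```text
z=0 near side
190 [13, 11, 11, 13, 14, 16, 18, 18, 15, 7, -1, -7, -9, -3, 0, -4, -10, -15, -13, -12, -5, 4, 10, 8] [49, 48, 48, 46, 50, 57, 67, 75, 55, 32, 42, 72, 103, 144, 162, 138, 105, 86, 82, 77, 79, 90, 97, 87]
205 [14, 13, 12, 12, 13, 14, 18, 22, 19, 7, -2, -7, -5, -2, 0, -1, -6, -8, -7, -6, -7, -7, -6, -3] [48, 49, 49, 49, 46, 51, 65, 78, 62, 42, 44, 58, 72, 98, 108, 92, 66, 55, 54, 54, 53, 55, 57, 59]
220 [20, 21, 18, 15, 17, 18, 15, 19, 20, 13, 0, -7, -5, -1, 1, -2, -6, -7, -6, -6, -11, -13, -13, -13] [72, 77, 70, 62, 58, 61, 63, 69, 69, 52, 49, 55, 64, 91, 108, 90, 66, 55, 56, 61, 78, 90, 94, 92]
235 [19, 20, 20, 20, 20, 21, 19, 16, 19, 22, 10, -2, -7, -3, 0, 0, -4, -6, -6, -5, -6, -6, -6, -6] [70, 72, 72, 74, 74, 72, 63, 58, 67, 70, 51, 47, 69, 96, 104, 87, 60, 54, 53, 54, 54, 55, 56, 58]
[[0, 62], [10, 63], [20, 63], [30, 63], [40, 63], [50, 64], [60, 64], [70, 64], [80, 66], [90, 66], [100, 66], [110, 67], [120, 68], [130, 69], [140, 69], [150, 71], [180, 71], [190, 71], [200, 69], [210, 69], [220, 68], [230, 68], [240, 66], [250, 66], [260, 65], [270, 64], [280, 64], [290, 64], [300, 64], [310, 63], [320, 62], [330, 63], [340, 62], [350, 62]]
rim fit [576.7 242.8] rms 1.14
rim fit [576.1 242.6] rms 0.62
```

Run:
```python
from pan import *
for c in ('top','scene'):
    s=ctrl.snapshot(c)
    R=[r for r in ctrl.trace(c,'bar_1') if r['confidence']>.2]
    for k in (1,2,3):
        th=np.radians(72*k);pr=[w2px(s,L(75*np.sin(th),y,135+75*np.cos(th))[:3]) for y in (-75,75)];mid=(pr[0]+pr[1])/2;n=pr[1]-pr[0];n/=np.linalg.norm(n);n=np.array([-n[1],n[0]])
        for r in R:
            v,u=np.nonzero(r['pixels']);d=np.c_[u,v]-mid
            if abs(d@n).mean()<12 and np.linalg.norm(d.mean(0))<35: print(c,'place',k,'conf',round(r['confidence'],2),'perp mean',(d@n).mean().round(1),'range',(d@n).min().round(1),(d@n).max().round(1),'n dir',n.round(2),len(u))
```

```text
top place 1 conf 0.88 perp mean 0.0 range -6.9 6.4 n dir [-0.06 -1.  ] 577
top place 2 conf 0.72 perp mean 0.2 range -5.8 6.9 n dir [-0.06 -1.  ] 310
top place 3 conf 0.75 perp mean -1.3 range -6.8 4.5 n dir [-0.07 -1.  ] 309
scene place 1 conf 0.79 perp mean 0.2 range -7.1 7.3 n dir [ 0.43 -0.9 ] 442
scene place 2 conf 0.49 perp mean -2.4 range -6.1 1.1 n dir [ 0.46 -0.89] 171
scene place 3 conf 0.68 perp mean 1.8 range -3.4 5.8 n dir [ 0.48 -0.87] 232
```

```bash
python3 -c "
from cell import ctrl
print(ctrl.sign_off())"
```

```text
the job is handed in; nothing more can be done
None
```

The job is handed in: all three bars present are pressed home in consecutive clips with an empty clip on top, and the pan was slid along the mat to the nearer ring, about 3 mm off its centre by the last picture; the verdict was not shown to me.

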